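Set a rivet with bench-mounted locking pliers

ROBOT

A 6-joint arm with a two-finger parallel gripper is mounted at the origin on the work surface. World frame = base frame: x ahead of the robot, y to its left, z up, the work surface at z = 0. Lengths are in mm, angles in degrees, forces in N, time in s.
With the tool pointing down it reaches from about 350 to 850 mm from the base axis. Payload 8.1 kg.
Tool frame: the origin (TCP) lies on the mounting face of the last link; the fingertips stand 173 mm ahead of it and the grasp point (between the pads) lies 155 mm ahead of it; z points along the fingers, y is the direction in which the jaws open and shut (so a half turn about z gives the same grasp; the last joint's range is limited). The gripper opens to 85 mm and grips with 20 to 120 N. Pads are 22 mm wide; open, the fingers measure 114 mm over their backs; the gripper's body (76 mm by 85 mm) begins 54 mm behind the grasp point. The pads swing forward as they close: fully open they stand 13 mm farther back than shut.
Start: joints at [64.549, 7.471, 85.268, -0, 87.261, -4.893], TCP at [210.67, 561.805, 404.692] pointing down, gripper open.
Joint ranges: [-169.43, 169.43], [-51.17, 129.36], [1.28, 143.12], [-76.62, 256.62], [0, 156.53], [-152.29, 152.29]. Speed limits (degrees/s): [136.94, 136.94, 159.86, 180, 180, 180].

INTERFACE

Orientations are given as [roll, pitch, yaw] about the fixed x, y, z axes, in that order (R = Rz(yaw) Ry(pitch) Rx(roll)).
In Python, from bench import * gives the robot as it stands.
- The arm moves only by the tool arm_command, never from a script. Its argument "plan" is a list of rows, each an object of numbers: "jaw": the closure, from 0 (fully open) to 1 (shut); "dx", "dy", "dz": the shift along the tool's x, y, z in mm; "wx", "wy", "wz": the turn, a rotation vector about the tool's x, y, z in rad. A call has 1 to 12 rows; each row is the pose to reach, as a shift and turn from the pose commanded when the call began, along the tool's axes at that moment; what a row does not reach only later rows make up. A row lasts 1/10 s, in which the tool goes at most 50 mm and 8.59 degrees, less where a joint would pass 70% of its speed; a pose out of reach is approached as far as the arm can. A call with a gripper value outside its range is refused whole. The fingers move at their own pace and stop on an object; "squeeze" is the grip in N (left out, the last holds). Time passes only in rows, so rows that repeat a pose let the fingers close. It gives the time, the measured TCP pose, the force and the opening at its end, in the units of the state.
- sense(): the state, without advancing time (a new reading comes with each control period).
- snapshot(name): name is "scene" or "top" or "wrist"; returns a dict with "pixels" (384x512x3 uint8, red, green, blue), "fx", "fy", "cx", "cy" (pixels), "extrinsics" (4x4, takes a point from camera to world coordinates). Camera axes: x right, y up, looking along -z (the intrinsics and any distortion apply to the point x, -y, -z); pixel columns grow to the right and rows downward; lengths in mm; the calibration is good to about 2 mm. A picture is of the moment at which its call begins. There is no depth.
- hand_in(): hands the job in, once; it reports no verdict.
Trained networks look in the newest picture that a camera, given by its name, has taken for a name from the list of things; names that differ only in an ending like _2 or _b are one class to them, and where a whole thing is asked for, a point or a joint stands for the part that bears it (a point fixed in the world has none). Each returns a list of dicts, best first, with "score" (0 to 1); they miss things now and then, are a little off and sometimes report something else, mostly with a low value. They report only what shows in the picture. A call takes as long as a camera call.
- recognise(camera, target): "box" ([left, top, width, height] in pixels, round what is visible of it).
- pinpoint(camera, target): "pixel" ([column, row] in pixels: a listed point, or the origin of a listed thing).
The state is a dict: "time": time; "joint_pos": joint angles; "qd": joint speeds; "joint_efforts": joint torques, N m; "tool_pos": TCP position; "tcp_rot": TCP orientation; "ft_force": force on the tool from outside, world axes, zero at the start; "wrist_torque": the same for the moment, N m; "finger_gap": finger opening in mm.
Only numpy, scipy, OpenCV 4.12 (cv2) and the standard library are available. Lean on these libraries where they do the work, as an engineer would, in place of code of your own. Each camera call takes 0.05 s, during which the arm holds its last target.

TASK

Stand the riveted steel plate upright in the nest of the bench pliers, all the way down, with its rivet head facing the moving jaw, and let go of it. Then close the pliers gently by their moving handle until they snap over centre and stay locked on the plate by themselves, so that the rivet is pressed in, and take your hand away. Finally free them by pushing the small release lever at the handle's end, so that the jaw springs open and the plate is left standing in the nest; do not force the handle or the lever and leave the other things alone.

Things in the scene. Friction and masses are not known exactly. Their poses are not given: they have to be found in the camera images.
- press: Locking pliers lying flat on a grey base (90 x 235 x 12 mm) fixed to the bench, all below 58 mm. Origin: base underside, on the table. +y runs to the jaws, -y to the handles. Fixed jaw: block 20 x 56 mm on the nest's +x side, top at 54 mm. Fixed handle: 12 mm bar at x = 8 to 20 mm, y = +70 to -100 mm, 35 to 55 mm above the table. Moving jaw and handle are on the -x side
- nest (a point): Centre of the nest's floor, 12 mm above the table; axes as press. The nest is a pocket open to the top: in x from 9 mm on this point's -x side (two lips 28 mm high) to 5 mm on its +x side (face of the fixed jaw), so its middle is 2 mm to -x; 45 mm long in y between walls 28 mm high. A 28 mm wide window between the lips lets rivet head and moving jaw through
- jaw (a joint): Moving jaw: a nose on an arm hinged on the base, on the -x side of the nest, top 54 mm above the table. About -0.03 to 0.05 open, about 0.22 rad locked. Driven by the moving handle; springs back open unless the pliers are locked
- handle: Moving handle: flat steel bar 13 mm thick, 20 mm high (35 to 55 mm above the table), hinged about a vertical axis at this origin, 140 mm long. It stands open to the -x side of the press and closes towards the fixed handle (press +x), by 0.29 to 0.47 rad. Where it locks differs each time (adjusting screw) and cannot be read off: feel for it. Locked, 2 to 30 mm gap to the fixed handle
- handle_push (a point): Place to push: outer face (away from the fixed handle) of the moving handle, 115 mm from its hinge, mid height (45 mm above the table). Push towards press +x. Resistance rises to 8 to 16 N, drops as it goes over centre, and 6 to 8 mm farther comes a hard stop: locked. Let go earlier, it springs back. Over 28 N is too much
- lever: Release lever: small dark steel lever 7 mm thick, 60 mm long, hinged at this origin on the moving handle's end and prolonging it. In line with the handle while open; it swings out to press +x by 0.43 to 0.7 rad as the pliers lock. Pushing its tip 15 to 30 mm back to press -x, with 2 to 8 N, throws the pliers open. Over 28 N is too much
- lever_tip (a point): Centre of the round tip of the release lever (12 mm diameter, 22 mm high, centred 45 mm above the table)
- plate: Steel plate standing on edge: 10 mm thick (x), 40 mm wide (y), 82 mm tall (z), about 220 g. Origin: centre of its foot. On its -x face is a brass rivet head, 14 mm diameter, centred 32 mm above the foot, 5 mm proud at the start. It starts upright in one of the two slots of the wooden stand. Seated right, its axes agree with those of press (rivet to -x)
- rivet (a joint): How far the rivet is pressed into the plate: 0 at the start (head 5 mm proud), 0.004 m fully in (1 mm proud)
- stand: Fixed wooden block, 70 x 160 x 32 mm tall, with two slots (43 x 13 mm, floor 12 mm above the table) at y = -40 and +40 mm; origin: centre of its underside. The plate stands in one, a plain plate in the other
- plain: Bystander: a plain steel plate 10 x 40 x 58 mm tall without a rivet head, in the other slot of the stand; origin at its foot
- mallet: Bystander: hammer lying on the table
- awl: Bystander: awl lying on the table
- jar: Bystander: brown glass jar, 85 mm tall
- spool: Bystander: thread spool, 50 mm tall
- slicker: Bystander: turned wooden edge slicker, 75 mm tall
- brush: Bystander: brush lying on the table

How it is judged (in metres and radians):
On the way, in this order (a step that is already met when the one before it is completed fails the run):
1. the plate stands in the nest, let go, its rivet not yet pressed, the jaw open (horizontal distance between plate and nest below 0.006 m and z of plate in the frame of nest below 0.004 m and angle between plate's own z axis and vertical below 0.2 rad and angle between the x axis of plate and the x axis of press, either way round below 0.2 rad and value of joint rivet below 0.0015 m and value of joint jaw below 0.08 rad and contact force between the fingers and plate below 0.1 N), for 0.2 s.
2. the pliers stay locked on the plate by themselves with the rivet pressed in and nothing touching handle or lever (horizontal distance between plate and nest below 0.006 m and z of plate in the frame of nest below 0.004 m and angle between plate's own z axis and vertical below 0.2 rad and angle between the x axis of plate and the x axis of press, either way round below 0.2 rad and value of joint jaw above 0.19 rad and value of joint rivet above 0.003 m and contact force between each of the arm, the fingers and handle below 0.1 N), for 0.4 s.
3. the release lever is pushed while the pliers are still locked (value of joint jaw above 0.17 rad and contact force between the fingers and lever above 0.5 N).
At the end, for the whole second after the job is handed in: The jaw is open (below 0.08 rad), the rivet is in by more than 3 mm, and the plate stands at rest in the nest: foot within 6 mm of site nest sideways and less than 4 mm above it, tilted less than 0.2 rad, thickness axis within 0.2 rad of the press's x (horizontal distance between plate and nest below 0.006 m and z of plate in the frame of nest below 0.004 m and angle between plate's own z axis and vertical below 0.2 rad and angle between the x axis of plate and the x axis of press, either way round below 0.2 rad and value of joint jaw below 0.08 rad and value of joint rivet above 0.003 m and linear speed of plate below 0.02 m/s); the robot touches nothing.
It fails at once if the handle is forced (over 28 N) (contact force between anything else and handle above 28 N).
It fails at once if the release lever is forced (over 28 N) (contact force between anything else and lever above 28 N).
It fails at once if a bystander is moved more than 30 mm (distance of any of plain, mallet, awl, jar, spool, slicker, brush from where it was at the start of the episode above 0.03 m).
It also fails if it takes over 61 s, if anything falls off the work surface, if the arm or the gripper's body presses on something with over 40 N, if the wrist force passes 120 N, or if a joint passes its speed limit or range.

## Working session

There is one attempt and no reset: what is moved stays moved. The work goes in short steps, Python scripts to look and compute and a tool call to move; the robot and the scene stay as the last step left them, time stands still between calls to the robot, and variables do not carry over. Pictures are saved under pics/ and viewed, and the job is handed in when it is done.

Besides the shell and the picture viewer there is one more tool, called after "Request:" as name([rows], argument=value, ...), one row to a line, values as JSON. arm_command: Moves the arm, as the interface text tells. Its arguments: {"type":"object","properties":{"plan":{"type":"array"},"squeeze":{"type":"number"}},"required":["plan"]}

```bash
mkdir -p pics; ls; cat > h.py <<'E'
from bench import *
import numpy as np, cv2
from scipy.spatial.transform import Rotation as R
def snap(c,name=None,s=1.5):
    d=snapshot(c)
    if name:
        im=cv2.cvtColor(np.asarray(d['pixels']),cv2.COLOR_RGB2BGR)
        cv2.imwrite('pics/'+name+'.png',cv2.resize(im,None,fx=s,fy=s,interpolation=cv2.INTER_CUBIC))
    return d
def ray(d,px):
    E=np.array(d['extrinsics']); v=np.array([(px[0]-d['cx'])/d['fx'],-(px[1]-d['cy'])/d['fy'],-1.])
    v=E[:3,:3]@v; return E[:3,3],v/np.linalg.norm(v)
def atz(d,px,z):
    o,v=ray(d,px); return o+v*(z-o[2])/v[2]
def proj(d,p):
    E=np.array(d['extrinsics']); q=E[:3,:3].T@(np.array(p)-E[:3,3]); return np.array([d['cx']+d['fx']*q[0]/-q[2], d['cy']-d['fy']*q[1]/-q[2]])
def tri(rs):
    A=0;b=0
    for o,v in rs:
        P=np.eye(3)-np.outer(v,v);A=A+P;b=b+P@o
    x=np.linalg.solve(A,b); return x,[np.linalg.norm((np.eye(3)-np.outer(v,v))@(x-o)) for o,v in rs]
E
cat > a.py <<'E'
from h import *
D={}
for c in ['scene','top','wrist']:
    D[c]=snap(c,c+'0')
    print(c,[round(D[c][k],1) for k in('fx','fy','cx','cy')],np.round(D[c]['extrinsics'],3).tolist(),[k for k in D[c]])
for t in ['press','nest','handle','handle_push','lever','lever_tip','plate','stand','plain']:
    rs=[]
    for c in D:
        try:r=pinpoint(c,t)[:2]
        except Exception as e:r=[];print(e)
        print(t,c,[(np.round(x['pixel'],1).tolist(),round(x['score'],2)) for x in r])
        if r and r[0]['score']>.3: rs.append(ray(D[c],r[0]['pixel']))
    if len(rs)>1: print('   ',[np.round(a,1).tolist() for a in tri(rs)])
print(sense())
E
python3 a.py
```

```text
pics
scene [452.0, 452.0, 267.7, 194.6] [[-0.463, -0.766, 0.446, 1043.393], [0.886, -0.402, 0.23, 294.186], [0.003, 0.502, 0.865, 964.759], [0.0, 0.0, 0.0, 1.0]] ['pixels', 'fx', 'fy', 'cx', 'cy', 'extrinsics']
top [459.0, 459.0, 257.4, 183.4] [[-0.01, 0.997, -0.07, 486.847], [-1.0, -0.01, 0.0, 19.197], [-0.0, 0.07, 0.998, 1365.52], [0.0, 0.0, 0.0, 1.0]] ['pixels', 'fx', 'fy', 'cx', 'cy', 'extrinsics']
wrist [275.4, 275.4, 251.1, 190.6] [[0.35, -0.887, -0.302, 131.778], [0.937, 0.331, 0.115, 590.787], [-0.002, -0.324, 0.946, 372.967], [0.0, 0.0, 0.0, 1.0]] ['pixels', 'fx', 'fy', 'cx', 'cy', 'extrinsics']
press scene [([237.8, 176.8], 0.63)]
press top [([281.5, 198.3], 0.88)]
press wrist []
    [[537.6, -52.3, 4.2], [0.2, 0.2]]
nest scene []
nest top [([251.4, 200.7], 0.74)]
nest wrist []
handle scene [([241.7, 160.6], 0.66)]
handle top [([280.4, 203.5], 0.9)]
handle wrist []
    [[521.1, -46.6, 58.5], [0.4, 0.4]]
handle_push scene [([204.9, 135.0], 0.73), ([314.5, 169.4], 0.36)]
handle_push top [([114.2, 203.5], 0.6), ([309.5, 150.7], 0.22)]
handle_push wrist []
    [[641.2, 166.3, 5
[... 715 characters left out ...]
.3, 263.7, 25.5], [4.8, 4.8]]
{'time': 1.5, 'joint_pos': array([ 6.45504558e+01,  7.47272754e+00,  8.52665662e+01, -1.23491602e-03,
        8.72625822e+01, -4.89219527e+00]), 'qd': array([-0.00205751,  0.02957607,  0.00436769,  0.01928828,  0.03835764,
        0.01989237]), 'joint_efforts': array([-1.45539743e-03, -5.69307590e+01, -5.00850177e+01, -1.05693091e-04,
        1.30567776e-03, -1.05156957e-04]), 'tool_pos': array([210.66503236, 561.81007048, 404.68777025]), 'tcp_rot': array([-1.79998026e+02,  1.06902511e-03,  1.59442710e+02]), 'ft_force': array([-0.48496592, -0.84691168,  0.03236215]), 'wrist_torque': array([ 0.05043825, -0.03465909, -0.04762279]), 'finger_gap': 85.29556537488136}
```

View images.

View pics/top0.png

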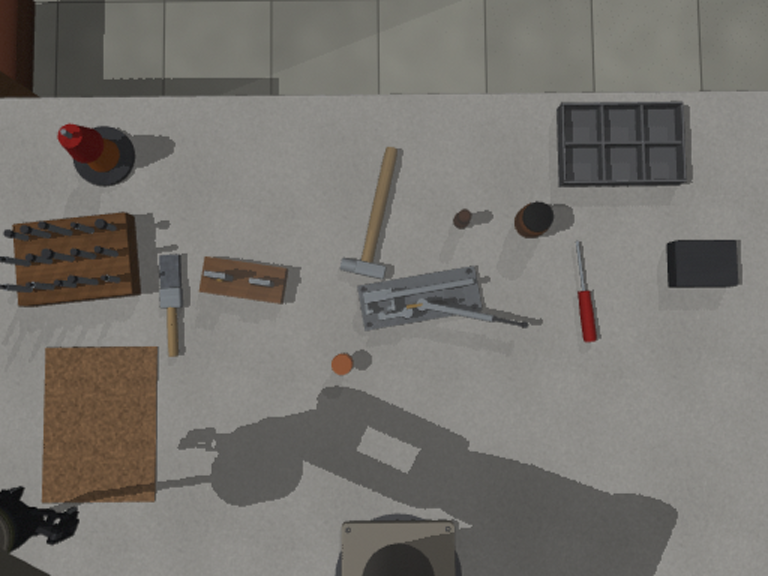

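View pics/scene0.png

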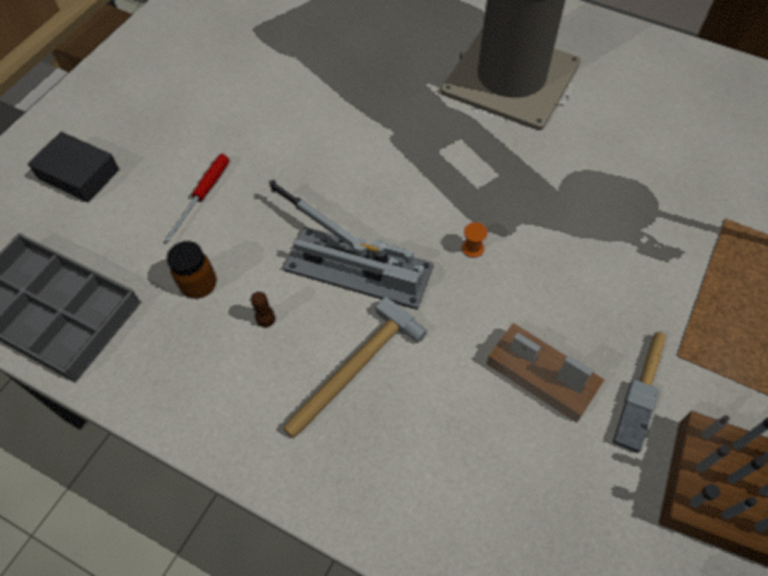

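View pics/wrist0.png

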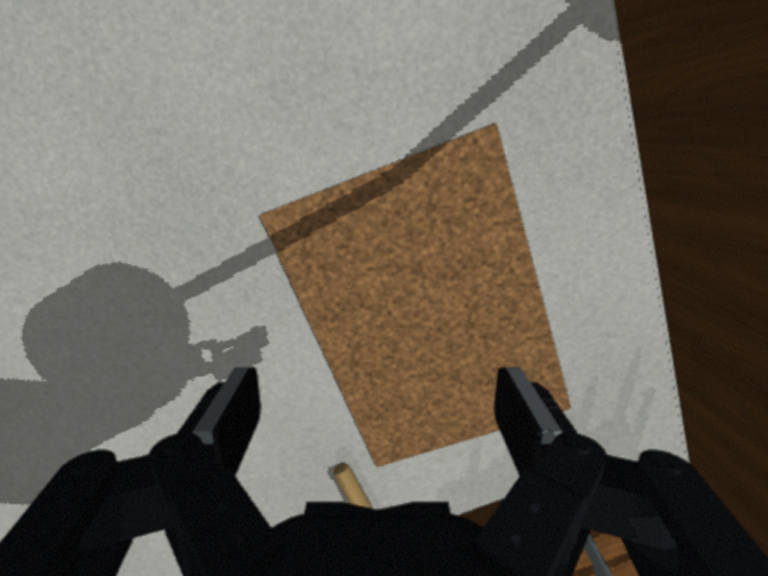

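```bash
cat >> h.py <<'E'
def go(p,yaw,roll=180,pitch=0):
    s=sense(); R0=R.from_euler('xyz',s['tcp_rot'],degrees=True)
    R1=R.from_euler('xyz',[roll,pitch,yaw],degrees=True)
    d=R0.inv().apply(np.array(p)-s['tool_pos']); w=(R0.inv()*R1).as_rotvec()
    print('t',round(s['time'],2),'pose',np.round(s['tool_pos'],1),np.round(s['tcp_rot'],2),'F',np.round(s['ft_force'],1),'gap',round(s['finger_gap'],1))
    print(' d',np.round(d,1),'w',np.round(w,4),'rows',max(np.linalg.norm(d)/50,np.degrees(np.linalg.norm(w))/8.59))
E
python3 -c "
from h import *
go([430,310,380],90)
im=cv2.imread('pics/scene0.png')[300:440,460:640]; cv2.imwrite('pics/c.png',cv2.resize(im,None,fx=4,fy=4))
im=cv2.imread('pics/top0.png')[240:350,330:560]; cv2.imwrite('pics/c2.png',cv2.resize(im,None,fx=3.4,fy=3.4))"
```

```text
t 1.5 pose [210.7 561.8 404.7] [-180.      0.    159.44] F [-0.5 -0.8  0. ] gap 85.3
 d [-293.8 -158.8   24.7] w [-0.     0.     1.212] rows 8.084133882198753
```

View pics/c.png

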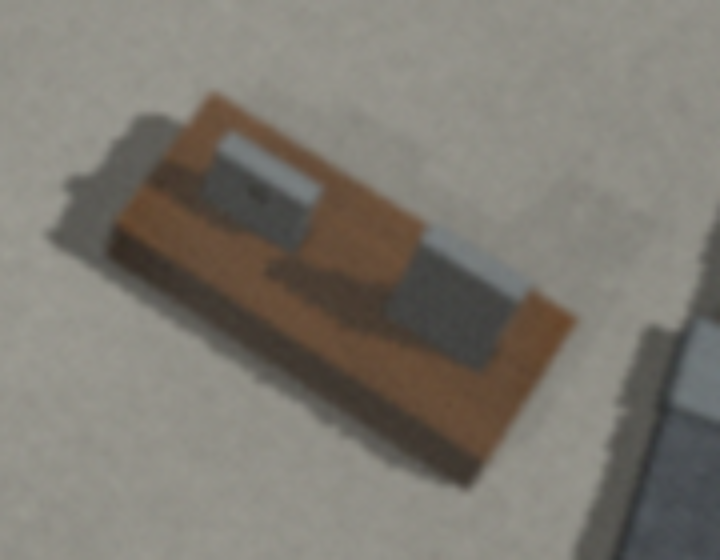

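View pics/c2.png

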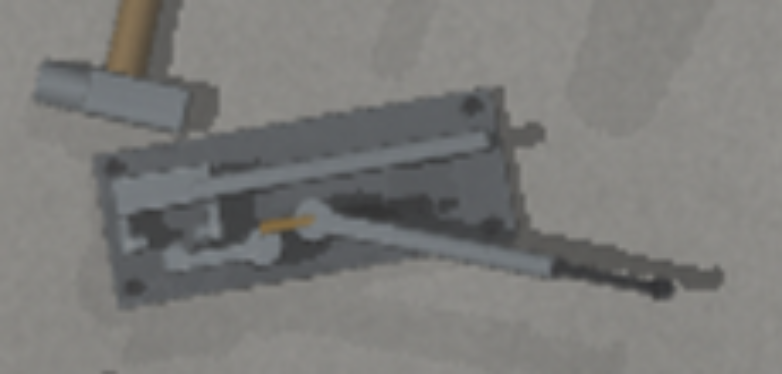

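The far (+x) face of the taller plate shows no rivet, so it probably faces the robot. I'll check this with the wrist camera.

Request:
arm_command([
  {"dx": -294,"dy": -159,"dz": 25,"wz": 1.212},
  {"dx": -294,"dy": -159,"dz": 25,"wz": 1.212},
  {"dx": -294,"dy": -159,"dz": 25,"wz": 1.212},
  {"dx": -294,"dy": -159,"dz": 25,"wz": 1.212},
  {"dx": -294,"dy": -159,"dz": 25,"wz": 1.212},
  {"dx": -294,"dy": -159,"dz": 25,"wz": 1.212},
  {"dx": -294,"dy": -159,"dz": 25,"wz": 1.212},
  {"dx": -294,"dy": -159,"dz": 25,"wz": 1.212},
  {"dx": -294,"dy": -159,"dz": 25,"wz": 1.212},
  {"dx": -294,"dy": -159,"dz": 25,"wz": 1.212},
])

```text
invalid input
```

```bash
python3 - <<'E'
from h import *
d=snap('wrist','w1'); import pickle; pickle.dump(d,open('w1.pkl','wb'))
for t in ['plate','stand','plain']:
    for x in pinpoint('wrist',t)[:2]: print(t,np.round(x['pixel'],1),round(x['score'],2),np.round(atz(d,x['pixel'],12 if t!='stand' else 0),1))
for x in recognise('wrist','rivet')[:2]: print(x)
go([430,310,380],90)
E
```

```text
t 1.75 pose [210.7 561.8 404.7] [-180.     -0.    159.44] F [-0.5 -0.6 -0.6] gap 85.6
 d [-293.8 -158.8   24.7] w [-0.    -0.     1.212] rows 8.084315245508979
```

View pics/w1.png

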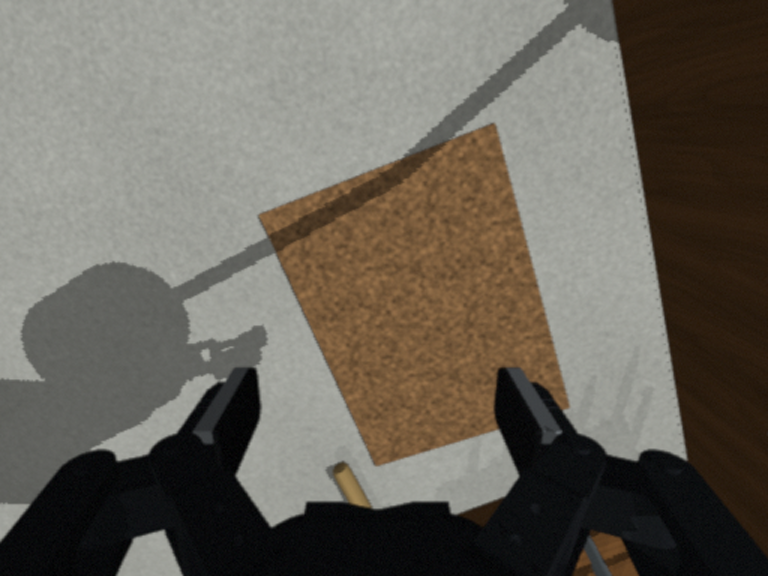

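Request:
arm_command([
  {"jaw": 0,"dx": -294,"dy": -159,"dz": 25,"wx": 0,"wy": 0,"wz": 1.212},
  {"jaw": 0,"dx": -294,"dy": -159,"dz": 25,"wx": 0,"wy": 0,"wz": 1.212},
  {"jaw": 0,"dx": -294,"dy": -159,"dz": 25,"wx": 0,"wy": 0,"wz": 1.212},
  {"jaw": 0,"dx": -294,"dy": -159,"dz": 25,"wx": 0,"wy": 0,"wz": 1.212},
  {"jaw": 0,"dx": -294,"dy": -159,"dz": 25,"wx": 0,"wy": 0,"wz": 1.212},
  {"jaw": 0,"dx": -294,"dy": -159,"dz": 25,"wx": 0,"wy": 0,"wz": 1.212},
  {"jaw": 0,"dx": -294,"dy": -159,"dz": 25,"wx": 0,"wy": 0,"wz": 1.212},
  {"jaw": 0,"dx": -294,"dy": -159,"dz": 25,"wx": 0,"wy": 0,"wz": 1.212},
  {"jaw": 0,"dx": -294,"dy": -159,"dz": 25,"wx": 0,"wy": 0,"wz": 1.212},
  {"jaw": 0,"dx": -294,"dy": -159,"dz": 25,"wx": 0,"wy": 0,"wz": 1.212},
])

```text
time: 2.75
tool_pos: [430.0, 309.9, 379.8]
tcp_rot: [-180.0, -0.0, 90.2]
ft_force: [-0.2, 0.9, 0.5]
finger_gap: 85.3
```

```bash
python3 - <<'E'
from h import *
d=snap('wrist','w2'); import pickle; pickle.dump(d,open('w2.pkl','wb'))
for t in ['plate','stand','plain']:
    for x in pinpoint('wrist',t)[:2]: print(t,np.round(x['pixel'],1),round(x['score'],2),np.round(atz(d,x['pixel'],12 if t!='stand' else 0),1))
go([430,310,380],90)
E
```

```text
plate [377.7 146.9] 0.81 [584.5 335.3  12. ]
plain [360.  203.4] 0.68 [572.7 260.9  12. ]
t 2.95 pose [429.6 310.4 379.8] [ 1.800e+02 -1.000e-02  9.021e+01] F [ 0.1 -0.7 -0.4] gap 85.2
 d [-0.4  0.4 -0.2] w [ 0.0001 -0.0001  0.0036] rows 0.02411143244844216
```

View pics/w2.png

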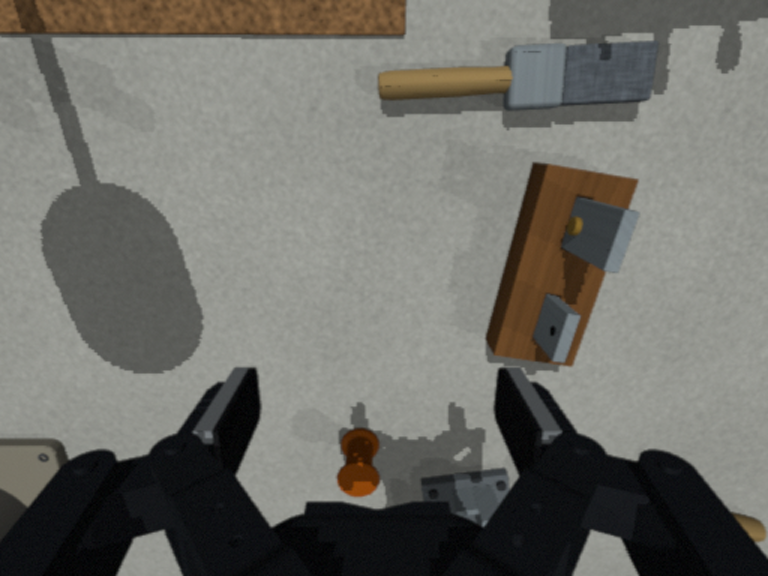

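Rivet (570,225) is on the near, −x face. I'll zoom in to measure the yaw.

```bash
python3 -c "
from h import *
im=cv2.imread('pics/w2.png')[150:380,470:660]; cv2.imwrite('pics/c3.png',cv2.resize(im,None,fx=3,fy=2.5*1.0,interpolation=cv2.INTER_CUBIC))
im=cv2.imread('pics/top0.png')[245:315,190:300]; cv2.imwrite('pics/c4.png',cv2.resize(im,None,fx=7,fy=7,interpolation=cv2.INTER_CUBIC))"
```

```text
(no output)
```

View pics/c3.png

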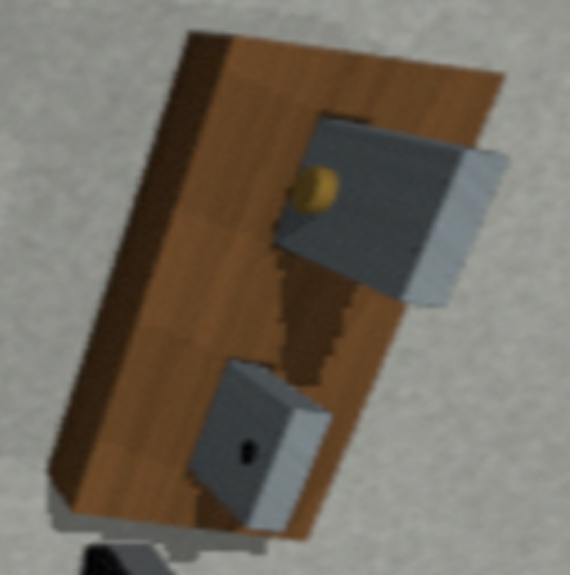

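View pics/c4.png

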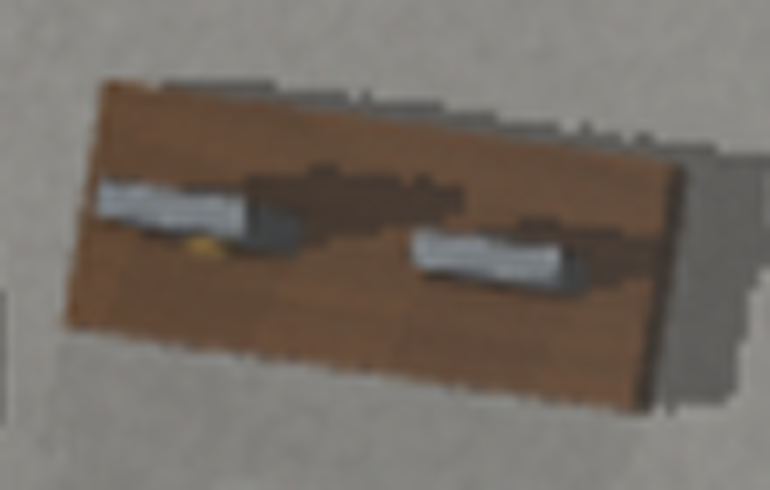

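```bash
cat > b.py <<'E'
from h import *
import pickle
d=pickle.load(open('w2.pkl','rb'));T=snapshot('top')
f3=lambda x,y:((x/3+470+.5)/1.5-.5,(y/2.5+150+.5)/1.5-.5)
f4=lambda x,y:((x/7+190+.5)/1.5-.5,(y/7+245+.5)/1.5-.5)
A=[(465,150),(508,158),(446,306),(402,302)]
W=np.array([atz(d,f3(*p),94) for p in A]);print('plate top wrist',W[:,:2].round(1),W.mean(0).round(1))
B=[(98,213),(98,183),(246,205),(246,237)]
V=np.array([atz(T,f4(*p),94) for p in B]);print('plate top top',V[:,:2].round(1),V.mean(0).round(1))
c,e=tri([ray(d,f3(*np.mean(A,0))),ray(T,f4(*np.mean(B,0)))]);print('tri top centre',c.round(1),np.round(e,1))
S=np.array([atz(d,f3(*p),32) for p in [(235,38),(505,73),(307,540),(75,512)]])
S2=np.array([atz(T,f4(*p),32) for p in [(65,325),(103,82),(683,165),(645,410)]])
for Q in (S,S2):
  print('stand',Q[:,:2].round(1).tolist(),Q.mean(0).round(1))
  for a,b in((0,1),(3,2),(3,0),(2,1)): v=Q[b]-Q[a];print(np.linalg.norm(v).round(1),np.degrees(np.arctan2(v[1],v[0])).round(1))
for Q in (W,V):
  for a,b in((3,0),(2,1)): v=Q[b]-Q[a];print('plate',np.linalg.norm(v).round(1),np.degrees(np.arctan2(v[1],v[0])).round(1)-90)
E
python3 b.py
```

```text
plate top wrist [[581.4 356.1]
 [590.6 354.2]
 [585.3 316.1]
 [575.6 317.1]] [583.2 335.9  94. ]
plate top top [[579.7 356.2]
 [587.7 356.3]
 [581.4 317.1]
 [573.  317.1]] [580.5 336.7  94. ]
tri top centre [580.7 336.5  97.2] [0.8 0.8]
stand [[555.4, 379.6], [623.9, 369.9], [599.5, 212.3], [531.3, 222.9]] [577.5 296.2  32. ]
69.1 -8.1
69.0 -8.8
158.6 81.3
159.5 81.2
stand [[553.2, 381.6], [620.7, 371.6], [596.0, 210.4], [528.1, 220.9]] [574.5 296.1  32. ]
68.2 -8.4
68.7 -8.8
162.6 81.1
163.1 81.3
plate 39.4 -8.400000000000006
plate 38.5 -8.0
plate 39.8 -9.799999999999997
plate 39.7 -9.0
```

```bash
python3 -c "
from h import *
go([520,10,350],100)"
```

```text
t 3.0 pose [429.7 310.3 379.8] [ 1.7999e+02 -1.0000e-02  9.0170e+01] F [-0.   0.3  0.4] gap 85.2
 d [-300.6   89.4   29.8] w [ 2.000e-04 -1.000e-04 -1.715e-01] rows 6.300442786745955
```

Request:
arm_command([
  {"jaw": 0,"dx": -300,"dy": 90,"dz": 30,"wx": 0,"wy": 0,"wz": -0.172},
  {"jaw": 0,"dx": -300,"dy": 90,"dz": 30,"wx": 0,"wy": 0,"wz": -0.172},
  {"jaw": 0,"dx": -300,"dy": 90,"dz": 30,"wx": 0,"wy": 0,"wz": -0.172},
  {"jaw": 0,"dx": -300,"dy": 90,"dz": 30,"wx": 0,"wy": 0,"wz": -0.172},
  {"jaw": 0,"dx": -300,"dy": 90,"dz": 30,"wx": 0,"wy": 0,"wz": -0.172},
  {"jaw": 0,"dx": -300,"dy": 90,"dz": 30,"wx": 0,"wy": 0,"wz": -0.172},
  {"jaw": 0,"dx": -300,"dy": 90,"dz": 30,"wx": 0,"wy": 0,"wz": -0.172},
  {"jaw": 0,"dx": -300,"dy": 90,"dz": 30,"wx": 0,"wy": 0,"wz": -0.172},
  {"jaw": 0,"dx": -300,"dy": 90,"dz": 30,"wx": 0,"wy": 0,"wz": -0.172},
])

```text
time: 3.9
tool_pos: [520.1, 10.0, 349.6]
tcp_rot: [-180.0, -0.0, 99.9]
ft_force: [-0.2, 0.9, -0.3]
finger_gap: 85.6
```

```bash
python3 - <<'E'
from h import *
d=snap('wrist','w3'); import pickle; pickle.dump(d,open('w3.pkl','wb'))
Z=dict(press=0,nest=12,handle=45,handle_push=45,lever=45,lever_tip=45)
for t in Z:
    for x in pinpoint('wrist',t)[:2]: print(t,np.round(x['pixel'],1),round(x['score'],2),np.round(atz(d,x['pixel'],Z[t]),1))
go([520,10,350],100)
E
```

```text
press [260.3 218.3] 0.9 [541.5 -49.8   0. ]
nest [257.7 155.5] 0.96 [523.1  31.3  12. ]
handle [247.8 231.3] 0.74 [525.6 -47.6  45. ]
handle_push [206.  309.6] 0.81 [ 493.  -162.4   45. ]
lever [204.4 328.2] 0.45 [ 494.5 -191.8   45. ]
lever [261.6 155. ] 0.36 [524.9  39.   45. ]
t 4.25 pose [520.   10.6 349.8] [179.99  -0.    99.95] F [-0.6  0.3 -0.1] gap 85.6
 d [-0.6 -0.1 -0.2] w [ 0.0003 -0.     -0.0009] rows 0.012624756740990763
```

View pics/w3.png

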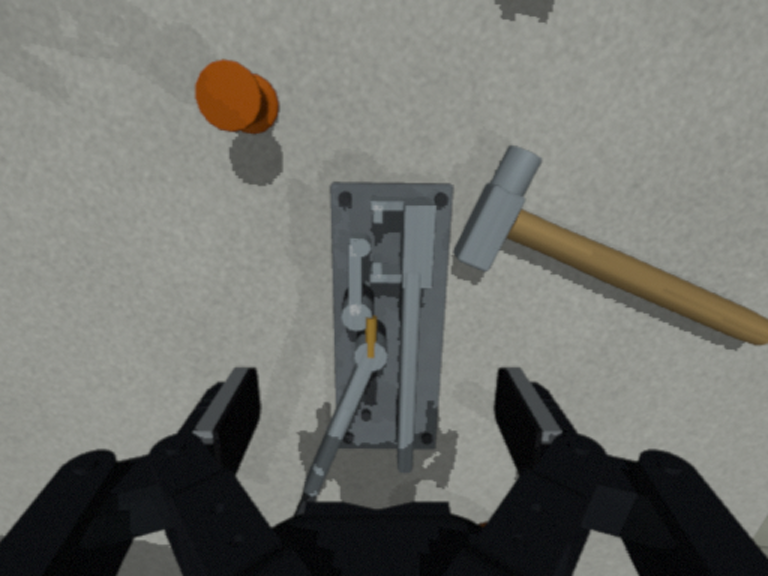

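```bash
python3 -c "
from h import *
im=cv2.imread('pics/w3.png')
cv2.imwrite('pics/c5.png',cv2.resize(im[175:325,320:470],None,fx=4,fy=4,interpolation=cv2.INTER_CUBIC))
cv2.imwrite('pics/c6.png',cv2.resize(im[300:510,290:470],None,fx=2.8,fy=2.8,interpolation=cv2.INTER_CUBIC))"
```

```text
(no output)
```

View pics/c5.png

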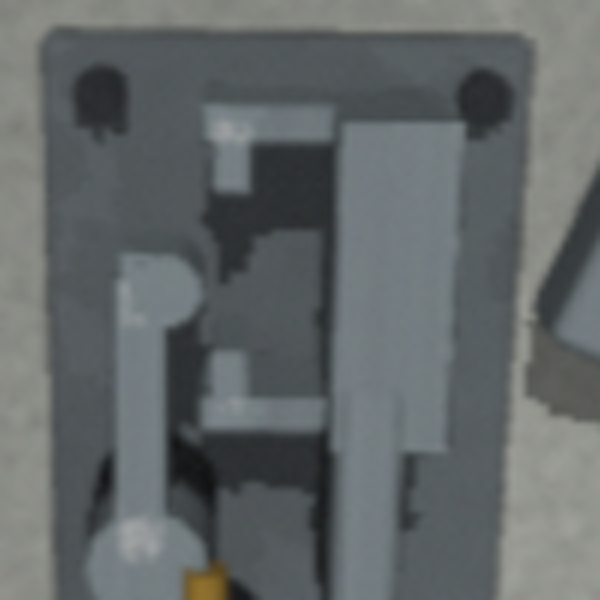

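View pics/c6.png

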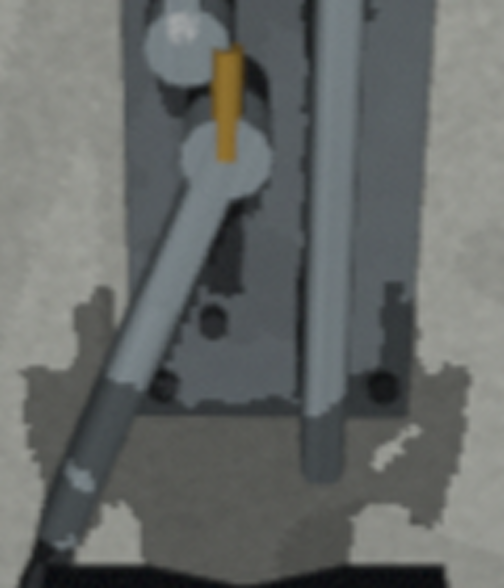

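```bash
cat > c.py <<'E'
from h import *
import pickle
d=pickle.load(open('w3.pkl','rb'))
f5=lambda x,y:((x/4+320+.5)/1.5-.5,(y/4+175+.5)/1.5-.5)
f6=lambda x,y:((x/2.8+290+.5)/1.5-.5,(y/2.8+300+.5)/1.5-.5)
def L(n,a,b,z):
    A=atz(d,a,z);B=atz(d,b,z);v=B-A;print(n,A[:2].round(1),B[:2].round(1),'len',np.linalg.norm(v).round(1),'ang',np.degrees(np.arctan2(v[1],v[0])).round(2));return A,B
L('base front',f5(42,30),f5(532,36),12)
L('base left',f6(136,414),f5(42,30),12)
L('base right',f6(410,415),f5(532,36),12)
L('jaw left',f5(333,450),f5(342,122),54)
L('jaw front',f5(342,122),f5(467,122),54)
L('jaw right',f5(447,450),f5(467,122),54)
for z in (28,40):
  L('inner walls z%d'%z,f5(300,398),f5(303,143),z)
  L('outer walls z%d'%z,f5(300,432),f5(305,104),z)
L('fixhandle',f6(326,415),f6(345,0),55)
L('fixhandleL',f6(303,410),f6(315,0),55)
L('handle axis',f6(227,160),f6(62,540),55)
E
python3 c.py
```

```text
base front [476.3  61. ] [563.8  75.2] len 88.6 ang 9.23
base left [ 515.4 -169.7] [476.3  61. ] len 234.0 ang 99.62
base right [ 602.8 -154.8] [563.8  75.2] len 233.4 ang 99.63
jaw left [538.3   5. ] [529.1  59.4] len 55.1 ang 99.6
jaw front [529.1  59.4] [548.7  62.8] len 19.8 ang 9.91
jaw right [557.3   8.4] [548.7  62.8] len 55.1 ang 99.07
inner walls z28 [533.6   5.4] [525.4  51.4] len 46.7 ang 100.08
outer walls z28 [534.8  -1.1] [524.5  58.1] len 60.1 ang 99.89
inner walls z40 [532.4   9. ] [524.6  53.1] len 44.8 ang 100.08
outer walls z40 [533.6   2.7] [523.7  59.5] len 57.6 ang 99.89
fixhandle [ 566.1 -124.3] [546.6  -2.3] len 123.5 ang 99.08
fixhandleL [ 559.5 -123.7] [539.4  -3.6] len 121.8 ang 99.49
handle axis [525.6 -50.5] [ 499.1 -181. ] len 133.2 ang -101.46
```

```bash
cat >> c.py <<'E'
u=np.array([.986,.1668]);v=np.array([-.1668,.986])
print('lip inner', [ (atz(d,f5(*p),40)[:2]@u).round(1) for p in [(250,170),(248,375)]],'outer',[ (atz(d,f5(*p),40)[:2]@u).round(1) for p in [(213,170),(210,375)]])
T=snapshot('top')
im=cv2.cvtColor(T['pixels'],cv2.COLOR_RGB2BGR);cv2.imwrite('pics/c7.png',cv2.resize(im[165:230,230:330],None,fx=8,fy=8,interpolation=cv2.INTER_CUBIC))
E
python3 c.py | tail -1
```

```text
lip inner [np.float64(517.3), np.float64(517.3)] outer [np.float64(511.0), np.float64(510.6)]
```

View pics/c7.png

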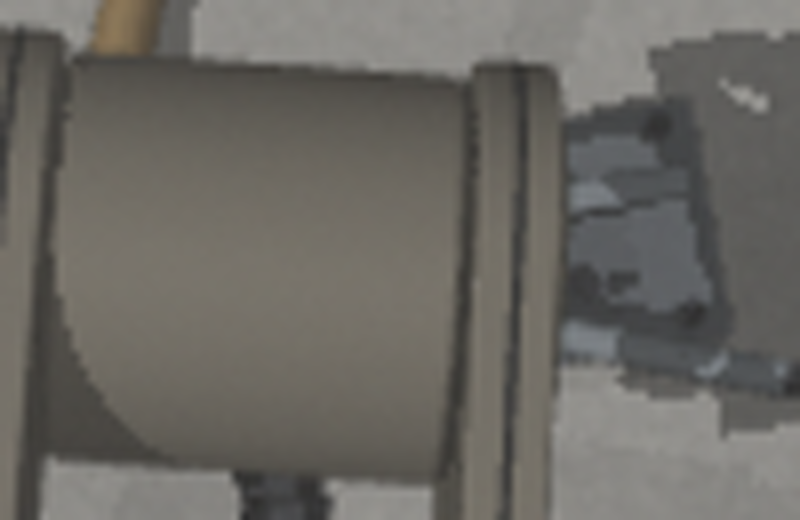

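```bash
python3 - <<'E'
from h import *
T=snapshot('top')
f=lambda x,y:((x/3.4+330+.5)/1.5-.5,(y/3.4+240+.5)/1.5-.5)
Q=np.array([atz(T,f(*p),12) for p in [(95,155),(500,88),(520,235),(122,307)]]);print(Q.round(1),Q.mean(0))
S=snap('scene','s1')
go([583,336,300],81.3)
E
```

```text
[[ 562.6   74.7   12. ]
 [ 599.1 -160.5   12. ]
 [ 513.8 -170.4   12. ]
 [ 474.7   59.8   12. ]] [537.53751327 -49.09917601  12.        ]
t 4.4 pose [520.1  10.1 349.8] [179.99   0.    99.9 ] F [ 0.3  1.4 -0.1] gap 85.2
 d [310.2 118.   49.8] w [ 1.000e-04 -0.000e+00  3.246e-01] rows 6.712497418955724
```

Request:
arm_command([
  {"jaw": 0,"dx": 310,"dy": 117,"dz": 40,"wx": 0,"wy": 0,"wz": 0.325},
  {"jaw": 0,"dx": 310,"dy": 117,"dz": 40,"wx": 0,"wy": 0,"wz": 0.325},
  {"jaw": 0,"dx": 310,"dy": 117,"dz": 40,"wx": 0,"wy": 0,"wz": 0.325},
  {"jaw": 0,"dx": 310,"dy": 117,"dz": 40,"wx": 0,"wy": 0,"wz": 0.325},
  {"jaw": 0,"dx": 310,"dy": 117,"dz": 40,"wx": 0,"wy": 0,"wz": 0.325},
  {"jaw": 0,"dx": 310,"dy": 117,"dz": 40,"wx": 0,"wy": 0,"wz": 0.325},
  {"jaw": 0,"dx": 310,"dy": 117,"dz": 40,"wx": 0,"wy": 0,"wz": 0.325},
  {"jaw": 0,"dx": 310,"dy": 117,"dz": 40,"wx": 0,"wy": 0,"wz": 0.325},
  {"jaw": 0,"dx": 310,"dy": 117,"dz": 40,"wx": 0,"wy": 0,"wz": 0.325},
])

```text
time: 5.3
tool_pos: [581.9, 336.1, 308.6]
tcp_rot: [-179.9, 0.1, 81.4]
ft_force: [0.4, -0.2, -0.8]
finger_gap: 85.2
```

```bash
python3 - <<'E'
from h import *
d=snap('wrist','w4'); import pickle; pickle.dump(d,open('w4.pkl','wb'))
go([582,336,237],81.3)
E
```

```text
t 5.35 pose [582.2 335.1 309.3] [-1.7997e+02  5.0000e-02  8.1270e+01] F [-0.6 -1.2 -0.3] gap 85.3
 d [ 0.9 -0.3 72.3] w [-0.0005  0.0009 -0.0005] rows 1.4451733813353058
```

View pics/w4.png

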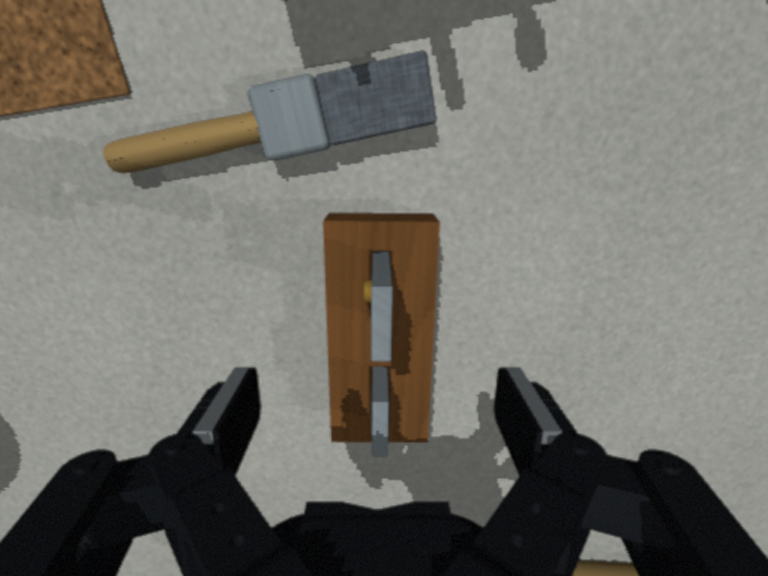

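Request:
arm_command([
  {"jaw": 0,"dx": 0.5,"dy": 1.3,"dz": 40,"wx": 0,"wy": 0,"wz": 0},
  {"jaw": 0,"dx": 0.5,"dy": 1.3,"dz": 70,"wx": 0,"wy": 0,"wz": 0},
  {"jaw": 0,"dx": 0.5,"dy": 1.3,"dz": 72,"wx": 0,"wy": 0,"wz": 0},
  {"jaw": 0.5,"dx": 0.5,"dy": 1.3,"dz": 72,"wx": 0,"wy": 0,"wz": 0},
], squeeze=40)

```text
time: 5.75
tool_pos: [583.7, 334.1, 237.8]
tcp_rot: [-179.9, 0.1, 81.1]
ft_force: [1.0, -0.0, 0.5]
finger_gap: 73.4
```

```bash
python3 - <<'E'
from h import *
d=snap('wrist','w5'); import pickle; pickle.dump(d,open('w5.pkl','wb'))
go([582,336,237],81.3)
E
```

```text
t 5.8 pose [584.4 334.7 239.5] [ 1.7992e+02 -5.0000e-02  8.1170e+01] F [ 0.1 -0.3  0.7] gap 66.1
 d [ 0.9 -2.5  2.5] w [ 0.0014 -0.0008 -0.0023] rows 0.07390775497033555
```

View pics/w5.png

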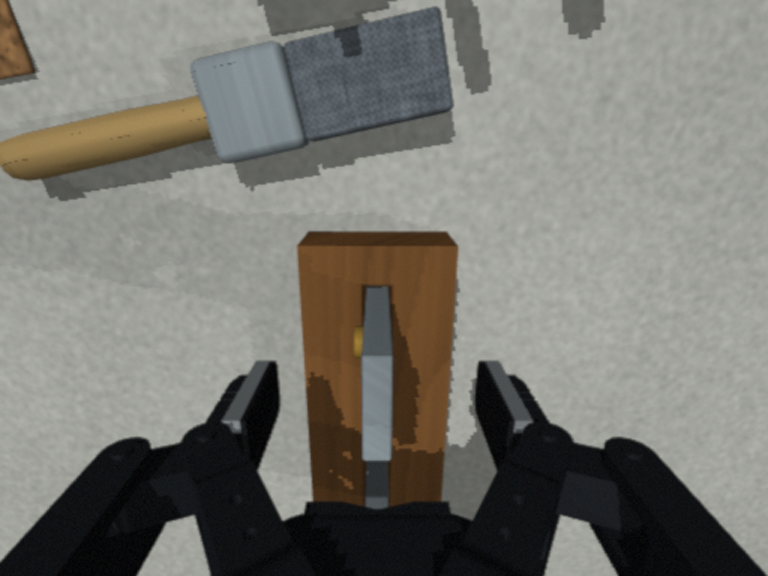

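Request:
arm_command([
  {"jaw": 1,"dx": 0,"dy": 0,"dz": 0,"wx": 0,"wy": 0,"wz": 0},
  {"jaw": 1,"dx": 0,"dy": 0,"dz": 0,"wx": 0,"wy": 0,"wz": 0},
  {"jaw": 1,"dx": 0,"dy": 0,"dz": 0,"wx": 0,"wy": 0,"wz": 0},
  {"jaw": 1,"dx": 0,"dy": 0,"dz": 0,"wx": 0,"wy": 0,"wz": 0},
  {"jaw": 1,"dx": 0,"dy": 0,"dz": 0,"wx": 0,"wy": 0,"wz": 0},
  {"jaw": 1,"dx": 0,"dy": 0,"dz": 0,"wx": 0,"wy": 0,"wz": 0},
  {"jaw": 1,"dx": 0,"dy": 0,"dz": 0,"wx": 0,"wy": 0,"wz": 0},
  {"jaw": 1,"dx": 0,"dy": 0,"dz": 0,"wx": 0,"wy": 0,"wz": 0},
], squeeze=40)

```text
time: 6.6
tool_pos: [584.0, 335.7, 238.8]
tcp_rot: [179.9, -0.0, 81.2]
ft_force: [-1.0, -0.6, 5.8]
finger_gap: 9.4
```

```bash
python3 - <<'E'
from h import *
go([582,336,237],81.3); print(sense()['wrist_torque'])
E
```

```text
t 6.6 pose [584.  335.7 238.8] [ 1.7993e+02 -5.0000e-02  8.1240e+01] F [-1.  -0.6  5.8] gap 9.4
 d [ 0.  -2.   1.8] w [ 0.0012 -0.0008 -0.001 ] rows 0.05482826501090456
[-0.09207387  0.18576778 -0.04485154]
```

Request:
arm_command([
  {"jaw": 1,"dx": 0,"dy": 0,"dz": -20,"wx": 0,"wy": 0,"wz": 0},
  {"jaw": 1,"dx": 0,"dy": 0,"dz": -60,"wx": 0,"wy": 0,"wz": 0},
  {"jaw": 1,"dx": 0,"dy": 0,"dz": -91,"wx": 0,"wy": 0,"wz": 0},
  {"jaw": 1,"dx": 0,"dy": 0,"dz": -91,"wx": 0,"wy": 0,"wz": 0},
])

```text
time: 7.0
tool_pos: [585.1, 336.2, 334.8]
tcp_rot: [179.6, -0.3, 81.2]
ft_force: [2.0, 1.1, -2.2]
finger_gap: 9.3
```

```bash
python3 - <<'E'
from h import *
go([527,31,330],99.6)
E
```

```text
t 7.0 pose [585.1 336.2 334.8] [179.57  -0.29  81.24] F [ 2.   1.1 -2.2] gap 9.3
 d [-310.5  -11.     3.1] w [ 0.0082 -0.0038 -0.3204] rows 6.214432717495485
```

Request:
arm_command([
  {"jaw": 1,"dx": -50,"dy": -2,"dz": 0,"wx": 0,"wy": 0,"wz": -0.05},
  {"jaw": 1,"dx": -95,"dy": -3,"dz": 0,"wx": 0,"wy": 0,"wz": -0.1},
  {"jaw": 1,"dx": -140,"dy": -5,"dz": 0,"wx": 0,"wy": 0,"wz": -0.14},
  {"jaw": 1,"dx": -185,"dy": -6,"dz": 0,"wx": 0,"wy": 0,"wz": -0.19},
  {"jaw": 1,"dx": -230,"dy": -8,"dz": 0,"wx": 0,"wy": 0,"wz": -0.23},
  {"jaw": 1,"dx": -270,"dy": -9,"dz": 0,"wx": 0,"wy": 0,"wz": -0.28},
  {"jaw": 1,"dx": -300,"dy": -10,"dz": 0,"wx": 0,"wy": 0,"wz": -0.32},
  {"jaw": 1,"dx": -310,"dy": -10,"dz": 0,"wx": 0,"wy": 0,"wz": -0.32},
  {"jaw": 1,"dx": -310,"dy": -10,"dz": 0,"wx": 0,"wy": 0,"wz": -0.32},
  {"jaw": 1,"dx": -310,"dy": -10,"dz": 0,"wx": 0,"wy": 0,"wz": -0.32},
])

```text
time: 8.0
tool_pos: [526.5, 31.2, 328.0]
tcp_rot: [-180.0, -0.0, 99.5]
ft_force: [-0.2, 0.7, -1.8]
finger_gap: 9.4
```

```bash
python3 - <<'E'
from h import *
d=snap('wrist','w6'); import pickle; pickle.dump(d,open('w6.pkl','wb'))
s=snap('scene','s6')
go([527,31,330],99.6)
E
```

```text
t 8.1 pose [526.7  31.8 328.3] [-1.7997e+02 -3.0000e-02  9.9620e+01] F [-0.  -0.2 -2.7] gap 9.1
 d [-0.8  0.2 -1.7] w [-0.0005 -0.0006  0.0004] rows 0.03853295076531458
```

View pics/w6.png

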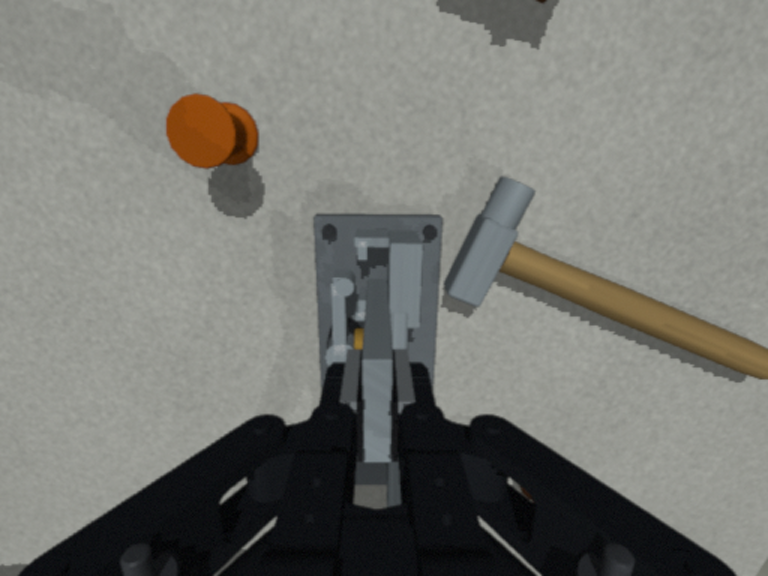

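View pics/s6.png

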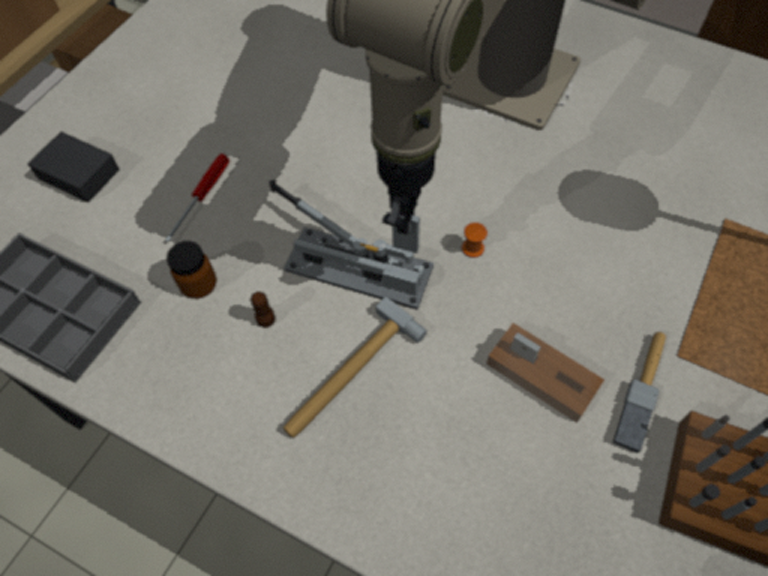

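```bash
python3 -c "
from h import *
im=cv2.imread('pics/w6.png')
cv2.imwrite('pics/c8.png',cv2.resize(im[205:355,305:455],None,fx=5,fy=5,interpolation=cv2.INTER_CUBIC)[:600])"
```

```text
(no output)
```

View pics/c8.png

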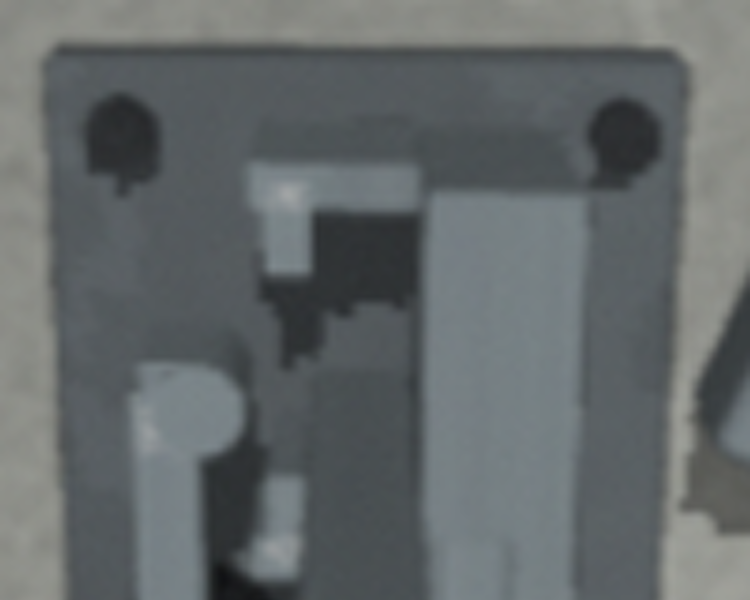

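```bash
cat > e.py <<'E'
from h import *
import pickle
d=pickle.load(open('w6.pkl','rb'))
f=lambda x,y:((x/5+305+.5)/1.5-.5,(y/5+205+.5)/1.5-.5)
u=np.array([.986,.1668]);v=np.array([-.1668,.986])
def q(n,x,y,z):
    p=atz(d,f(x,y),z)[:2];print(n,(p@u).round(1),(p@v).round(1))
q('lip',312,240,40);q('lip2',306,510,40);q('jaw',427,192,54);q('jaw2',427,540,54);q('wall+y in',370,208,40);q('wall+y out',340,160,40);q('jaw front',500,190,54)
fz=101.3
q('foot L',312,370,fz);q('foot R',418,370,fz)
t=np.array([526.7,31.8]);print('tcp',t@u,t@v)
E
python3 e.py
```

```text
lip 517.4 -38.9
lip2 516.3 -76.1
jaw 531.6 -29.5
jaw2 532.0 -74.6
wall+y in 524.8 -34.7
wall+y out 521.0 -28.5
jaw front 540.3 -29.2
foot L 518.7 -36.7
foot R 529.3 -36.7
tcp 524.6304400000001 -56.49876000000002
```

Request:
arm_command([
  {"jaw": 1,"dx": -0.6,"dy": 0.2,"dz": 25,"wx": 0,"wy": 0,"wz": 0},
  {"jaw": 1,"dx": -0.6,"dy": 0.2,"dz": 45,"wx": 0,"wy": 0,"wz": 0},
  {"jaw": 1,"dx": -0.6,"dy": 0.2,"dz": 54,"wx": 0,"wy": 0,"wz": 0},
  {"jaw": 1,"dx": -0.6,"dy": 0.2,"dz": 56,"wx": 0,"wy": 0,"wz": 0},
  {"jaw": 1,"dx": -0.6,"dy": 0.2,"dz": 58,"wx": 0,"wy": 0,"wz": 0},
  {"jaw": 1,"dx": -0.6,"dy": 0.2,"dz": 60,"wx": 0,"wy": 0,"wz": 0},
  {"jaw": 1,"dx": -0.6,"dy": 0.2,"dz": 62,"wx": 0,"wy": 0,"wz": 0},
  {"jaw": 1,"dx": -0.6,"dy": 0.2,"dz": 64,"wx": 0,"wy": 0,"wz": 0},
  {"jaw": 1,"dx": -0.6,"dy": 0.2,"dz": 66,"wx": 0,"wy": 0,"wz": 0},
])

```text
time: 9.0
tool_pos: [527.0, 30.0, 262.9]
tcp_rot: [180.0, 0.0, 99.6]
ft_force: [0.4, -0.4, -2.2]
finger_gap: 9.3
```

Request:
arm_command([
  {"jaw": 1,"dx": 0,"dy": 0,"dz": 4,"wx": 0,"wy": 0,"wz": 0},
  {"jaw": 1,"dx": 0,"dy": 0,"dz": 8,"wx": 0,"wy": 0,"wz": 0},
  {"jaw": 1,"dx": 0,"dy": 0,"dz": 12,"wx": 0,"wy": 0,"wz": 0},
  {"jaw": 1,"dx": 0,"dy": 0,"dz": 16,"wx": 0,"wy": 0,"wz": 0},
  {"jaw": 1,"dx": 0,"dy": 0,"dz": 19,"wx": 0,"wy": 0,"wz": 0},
  {"jaw": 1,"dx": 0,"dy": 0,"dz": 21,"wx": 0,"wy": 0,"wz": 0},
  {"jaw": 1,"dx": 0,"dy": 0,"dz": 21,"wx": 0,"wy": 0,"wz": 0},
])

```text
time: 9.7
tool_pos: [526.7, 30.0, 241.3]
tcp_rot: [-180.0, -0.0, 99.6]
ft_force: [0.2, -0.6, -3.4]
finger_gap: 9.3
```

Request:
arm_command([
  {"jaw": 1,"dx": 0,"dy": 0,"dz": 1,"wx": 0,"wy": 0,"wz": 0},
  {"jaw": 1,"dx": 0,"dy": 0,"dz": 2,"wx": 0,"wy": 0,"wz": 0},
  {"jaw": 1,"dx": 0,"dy": 0,"dz": 3,"wx": 0,"wy": 0,"wz": 0},
  {"jaw": 1,"dx": 0,"dy": 0,"dz": 3,"wx": 0,"wy": 0,"wz": 0},
])

```text
time: 10.1
tool_pos: [527.0, 30.0, 238.9]
tcp_rot: [180.0, 0.0, 99.6]
ft_force: [0.1, -0.0, -2.1]
finger_gap: 9.5
```

Request:
arm_command([
  {"jaw": 1,"dx": 0,"dy": 0,"dz": 0.7,"wx": 0,"wy": 0,"wz": 0},
  {"jaw": 1,"dx": 0,"dy": 0,"dz": 1.4,"wx": 0,"wy": 0,"wz": 0},
  {"jaw": 1,"dx": 0,"dy": 0,"dz": 1.4,"wx": 0,"wy": 0,"wz": 0},
])

```text
time: 10.4
tool_pos: [527.3, 30.1, 238.8]
tcp_rot: [179.9, 0.0, 99.6]
ft_force: [-4.8, 1.1, 9.9]
finger_gap: 9.7
```

Request:
arm_command([
  {"jaw": 0.8,"dx": 0,"dy": 0,"dz": -0.7,"wx": 0,"wy": 0,"wz": 0},
  {"jaw": 0.6,"dx": 0,"dy": 0,"dz": -0.7,"wx": 0,"wy": 0,"wz": 0},
  {"jaw": 0.5,"dx": 0,"dy": 0,"dz": -0.7,"wx": 0,"wy": 0,"wz": 0},
  {"jaw": 0.5,"dx": 0,"dy": 0,"dz": -0.7,"wx": 0,"wy": 0,"wz": 0},
  {"jaw": 0.5,"dx": 0,"dy": 0,"dz": -20,"wx": 0,"wy": 0,"wz": 0},
  {"jaw": 0.5,"dx": 0,"dy": 0,"dz": -60,"wx": 0,"wy": 0,"wz": 0},
  {"jaw": 0.5,"dx": 0,"dy": 0,"dz": -100,"wx": 0,"wy": 0,"wz": 0},
  {"jaw": 0.5,"dx": 0,"dy": 0,"dz": -110,"wx": 0,"wy": 0,"wz": 0},
  {"jaw": 0.5,"dx": 0,"dy": 0,"dz": -110,"wx": 0,"wy": 0,"wz": 0},
])

```text
time: 11.3
tool_pos: [527.7, 30.0, 349.8]
tcp_rot: [179.7, 0.1, 99.6]
ft_force: [0.6, -0.0, 0.1]
finger_gap: 42.1
```

```bash
python3 - <<'E'
from h import *
d=snap('wrist','w7'); import pickle; pickle.dump(d,open('w7.pkl','wb'))
go([460,-60,330],99.6)
E
```

```text
t 11.35 pose [527.   30.  347.5] [1.7993e+02 2.0000e-02 9.9570e+01] F [ 0.1 -0.1 -0.5] gap 42.9
 d [-77.6 -81.1  17.4] w [ 0.0012  0.0003 -0.0006] rows 2.271588530270224
```

View pics/w7.png

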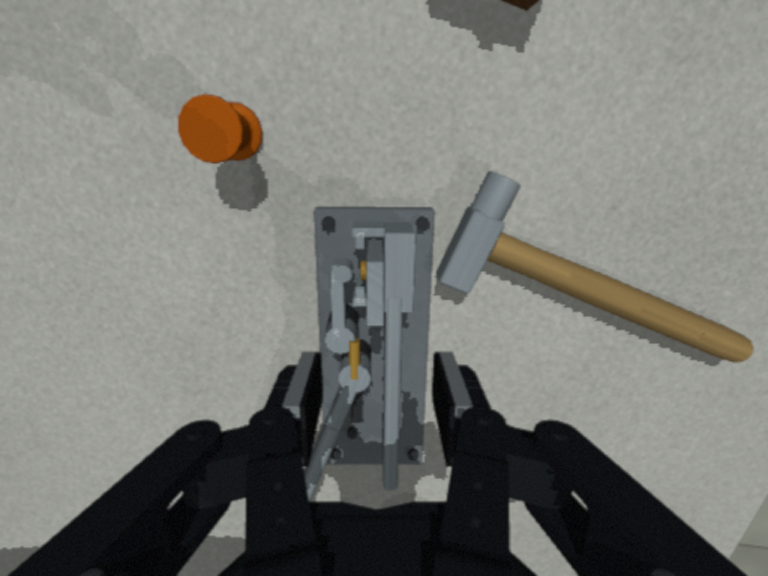

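The plate stands in the nest at (375,280) with its rivet head at (363,268), facing the moving jaw. Next I move to the handle.

```bash
python3 - <<'E'
from h import *
go([450,-161,320],0)
E
```

```text
t 11.35 pose [527.   30.  347.5] [1.7993e+02 2.0000e-02 9.9570e+01] F [ 0.1 -0.1 -0.5] gap 42.9
 d [-175.6 -107.7   27.4] w [ 1.1000e-03 -9.0000e-04  1.7378e+00] rows 11.591020056323888
```

Request:
arm_command([
  {"jaw": 1,"dx": -176,"dy": -108,"dz": 27,"wx": 0,"wy": 0,"wz": 1.738},
  {"jaw": 1,"dx": -176,"dy": -108,"dz": 27,"wx": 0,"wy": 0,"wz": 1.738},
  {"jaw": 1,"dx": -176,"dy": -108,"dz": 27,"wx": 0,"wy": 0,"wz": 1.738},
  {"jaw": 1,"dx": -176,"dy": -108,"dz": 27,"wx": 0,"wy": 0,"wz": 1.738},
  {"jaw": 1,"dx": -176,"dy": -108,"dz": 27,"wx": 0,"wy": 0,"wz": 1.738},
  {"jaw": 1,"dx": -176,"dy": -108,"dz": 27,"wx": 0,"wy": 0,"wz": 1.738},
  {"jaw": 1,"dx": -176,"dy": -108,"dz": 27,"wx": 0,"wy": 0,"wz": 1.738},
  {"jaw": 1,"dx": -176,"dy": -108,"dz": 27,"wx": 0,"wy": 0,"wz": 1.738},
  {"jaw": 1,"dx": -176,"dy": -108,"dz": 27,"wx": 0,"wy": 0,"wz": 1.738},
  {"jaw": 1,"dx": -176,"dy": -108,"dz": 27,"wx": 0,"wy": 0,"wz": 1.738},
  {"jaw": 1,"dx": -176,"dy": -108,"dz": 27,"wx": 0,"wy": 0,"wz": 1.738},
  {"jaw": 1,"dx": -176,"dy": -108,"dz": 27,"wx": 0,"wy": 0,"wz": 1.738},
])

```text
time: 12.55
tool_pos: [448.8, -161.1, 317.5]
tcp_rot: [-179.9, 0.2, -0.4]
ft_force: [-0.3, -0.6, 0.1]
finger_gap: -0.2
```

```bash
python3 - <<'E'
from h import *
d=snap('wrist','w8'); import pickle; pickle.dump(d,open('w8.pkl','wb'))
for t in ['handle','handle_push','lever','lever_tip']:
    for x in pinpoint('wrist',t)[:1]: print(t,np.round(x['pixel'],1),round(x['score'],2),np.round(atz(d,x['pixel'],45),1))
go([455,-161,205],0)
E
```

```text
handle [120.7 103.3] 0.93 [525.5 -52.2  45. ]
handle_push [253.4 138. ] 0.57 [ 496.2 -163.1   45. ]
lever [279.7 141. ] 0.91 [ 493.5 -186.    45. ]
lever_tip [350.  149.7] 0.84 [ 485.5 -248.2   45. ]
t 12.8 pose [ 449.2 -161.3  318.9] [-1.7995e+02  1.1000e-01  1.4000e-01] F [-0.5 -0.8 -0.7] gap -0.0
 d [  6.   -0.2 113.9] w [-0.001   0.002   0.0024] rows 2.2819430849568985
```

View pics/w8.png

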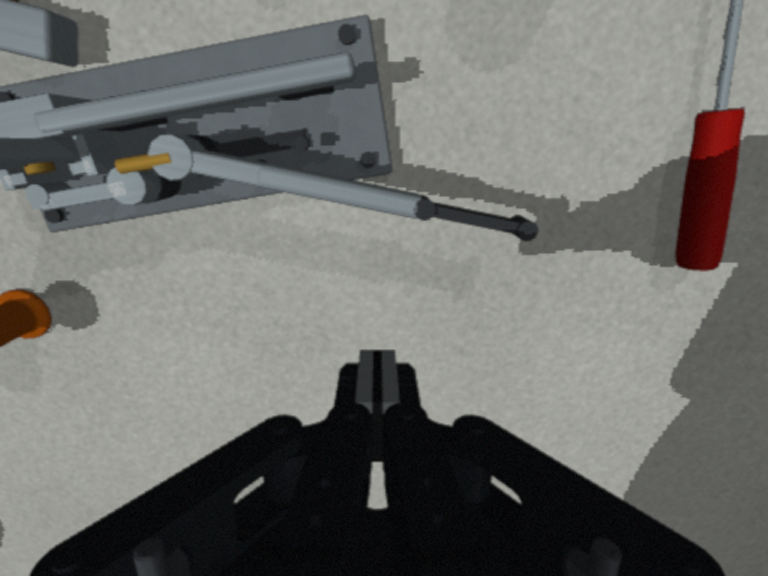

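Request:
arm_command([
  {"jaw": 1,"dx": 6,"dy": 1,"dz": 45,"wx": 0,"wy": 0,"wz": 0},
  {"jaw": 1,"dx": 6,"dy": 1,"dz": 85,"wx": 0,"wy": 0,"wz": 0},
  {"jaw": 1,"dx": 6,"dy": 1,"dz": 108,"wx": 0,"wy": 0,"wz": 0},
  {"jaw": 1,"dx": 6,"dy": 1,"dz": 114,"wx": 0,"wy": 0,"wz": 0},
  {"jaw": 1,"dx": 15,"dy": 1,"dz": 114,"wx": 0,"wy": 0,"wz": 0},
  {"jaw": 1,"dx": 24,"dy": 1,"dz": 114,"wx": 0,"wy": 0,"wz": 0},
  {"jaw": 1,"dx": 28,"dy": 1,"dz": 114,"wx": 0,"wy": 0,"wz": 0},
  {"jaw": 1,"dx": 28,"dy": 1,"dz": 114,"wx": 0,"wy": 0,"wz": 0},
])

```text
time: 13.6
tool_pos: [479.2, -162.8, 208.1]
tcp_rot: [179.9, -0.2, 0.0]
ft_force: [0.3, -0.3, -0.3]
finger_gap: -0.4
```

Request:
arm_command([
  {"jaw": 1,"dx": 2,"dy": 0,"dz": 1,"wx": 0,"wy": 0,"wz": 0},
  {"jaw": 1,"dx": 4,"dy": 0,"dz": 2,"wx": 0,"wy": 0,"wz": 0},
  {"jaw": 1,"dx": 6,"dy": 0,"dz": 2,"wx": 0,"wy": 0,"wz": 0},
  {"jaw": 1,"dx": 8,"dy": 0,"dz": 2,"wx": 0,"wy": 0,"wz": 0},
  {"jaw": 1,"dx": 10,"dy": 0,"dz": 2,"wx": 0,"wy": 0,"wz": 0},
])

```text
time: 14.1
tool_pos: [487.5, -162.6, 204.1]
tcp_rot: [-180.0, 0.0, -0.0]
ft_force: [-2.0, -0.5, 0.8]
finger_gap: 0.1
```

```bash
python3 - <<'E'
from h import *
d=snap('wrist','w9'); go([0,0,0],0)
E
```

```text
t 14.15 pose [ 487.8 -162.5  204.2] [-1.8e+02  1.0e-02 -2.0e-02] F [-0.3  1.1 -0.3] gap 0.3
 d [-487.8 -162.4  204.3] w [-0.      0.0001 -0.0003] rows 11.064606750261143
```

View pics/w9.png

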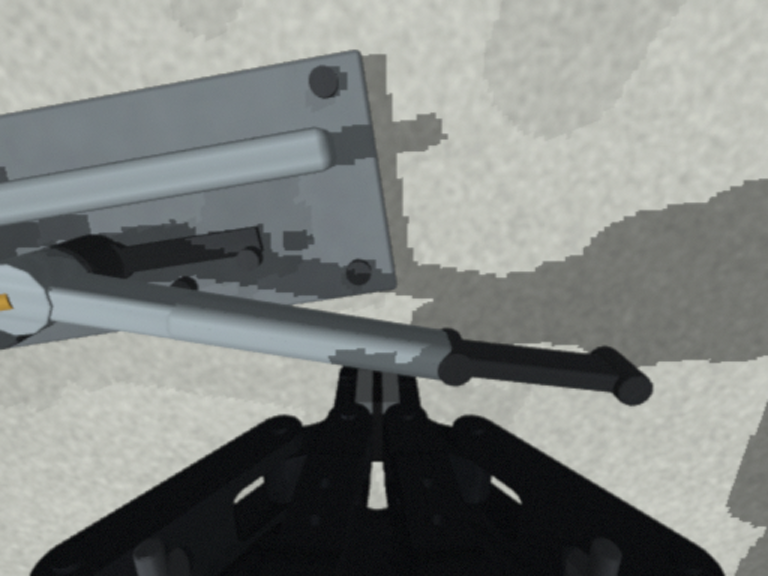

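The fingertip touches the outer face of the handle at (375,362), near the push point. I'll push on in small steps.

Request:
arm_command([
  {"jaw": 1,"dx": 1.5,"dy": 0,"dz": 0,"wx": 0,"wy": 0,"wz": 0},
  {"jaw": 1,"dx": 3,"dy": 0,"dz": 0,"wx": 0,"wy": 0,"wz": 0},
  {"jaw": 1,"dx": 4.5,"dy": 0,"dz": 0,"wx": 0,"wy": 0,"wz": 0},
  {"jaw": 1,"dx": 6,"dy": 0,"dz": 0,"wx": 0,"wy": 0,"wz": 0},
])

```text
time: 14.55
tool_pos: [493.7, -162.5, 204.3]
tcp_rot: [180.0, 0.0, -0.0]
ft_force: [-2.1, -0.9, -0.9]
finger_gap: 0.2
```

Request:
arm_command([
  {"jaw": 1,"dx": 1.5,"dy": 0,"dz": 0,"wx": 0,"wy": 0,"wz": 0},
  {"jaw": 1,"dx": 3,"dy": 0,"dz": 0,"wx": 0,"wy": 0,"wz": 0},
  {"jaw": 1,"dx": 4.5,"dy": 0,"dz": 0,"wx": 0,"wy": 0,"wz": 0},
  {"jaw": 1,"dx": 6,"dy": 0,"dz": 0,"wx": 0,"wy": 0,"wz": 0},
  {"jaw": 1,"dx": 7.5,"dy": 0,"dz": 0,"wx": 0,"wy": 0,"wz": 0},
])

```text
time: 15.05
tool_pos: [500.9, -162.7, 204.2]
tcp_rot: [180.0, 0.1, -0.0]
ft_force: [-5.4, -2.8, 0.8]
finger_gap: 0.3
```

Request:
arm_command([
  {"jaw": 1,"dx": 1.5,"dy": 0,"dz": 0,"wx": 0,"wy": 0,"wz": 0},
  {"jaw": 1,"dx": 3,"dy": 0,"dz": 0,"wx": 0,"wy": 0,"wz": 0},
  {"jaw": 1,"dx": 4,"dy": 0,"dz": 0,"wx": 0,"wy": 0,"wz": 0},
])

```text
time: 15.35
tool_pos: [505.0, -162.7, 204.1]
tcp_rot: [180.0, 0.0, -0.0]
ft_force: [-5.3, -2.8, 0.3]
finger_gap: 0.1
```

Request:
arm_command([
  {"jaw": 1,"dx": 1,"dy": 0,"dz": 0,"wx": 0,"wy": 0,"wz": 0},
  {"jaw": 1,"dx": 2,"dy": 0,"dz": 0,"wx": 0,"wy": 0,"wz": 0},
  {"jaw": 1,"dx": 3,"dy": 0,"dz": 0,"wx": 0,"wy": 0,"wz": 0},
])

```text
time: 15.65
tool_pos: [507.9, -162.7, 204.2]
tcp_rot: [180.0, 0.1, -0.0]
ft_force: [-5.8, -3.2, 1.5]
finger_gap: 0.2
```

Request:
arm_command([
  {"jaw": 1,"dx": 1,"dy": 0,"dz": 0,"wx": 0,"wy": 0,"wz": 0},
  {"jaw": 1,"dx": 2,"dy": 0,"dz": 0,"wx": 0,"wy": 0,"wz": 0},
  {"jaw": 1,"dx": 3,"dy": 0,"dz": 0,"wx": 0,"wy": 0,"wz": 0},
])

```text
time: 15.95
tool_pos: [510.8, -162.8, 204.1]
tcp_rot: [180.0, 0.1, -0.0]
ft_force: [-6.1, -3.6, 0.7]
finger_gap: 0.1
```

Request:
arm_command([
  {"jaw": 1,"dx": 1,"dy": 0,"dz": 0,"wx": 0,"wy": 0,"wz": 0},
  {"jaw": 1,"dx": 2,"dy": 0,"dz": 0,"wx": 0,"wy": 0,"wz": 0},
])

```text
time: 16.15
tool_pos: [512.9, -162.8, 204.2]
tcp_rot: [180.0, 0.1, -0.0]
ft_force: [-5.0, -3.6, 1.0]
finger_gap: 0.4
```

Request:
arm_command([
  {"jaw": 1,"dx": 1,"dy": 0,"dz": 0,"wx": 0,"wy": 0,"wz": 0},
  {"jaw": 1,"dx": 2,"dy": 0,"dz": 0,"wx": 0,"wy": 0,"wz": 0},
])

```text
time: 16.35
tool_pos: [515.0, -162.8, 204.2]
tcp_rot: [180.0, 0.0, -0.0]
ft_force: [-3.6, -4.0, -0.1]
finger_gap: 0.2
```

Request:
arm_command([
  {"jaw": 1,"dx": 1,"dy": 0,"dz": 0,"wx": 0,"wy": 0,"wz": 0},
  {"jaw": 1,"dx": 2,"dy": 0,"dz": 0,"wx": 0,"wy": 0,"wz": 0},
])

```text
time: 16.55
tool_pos: [517.1, -162.6, 204.2]
tcp_rot: [180.0, 0.0, -0.0]
ft_force: [-2.0, -2.3, -0.6]
finger_gap: -0.0
```

Request:
arm_command([
  {"jaw": 1,"dx": 0.6,"dy": 0,"dz": 0,"wx": 0,"wy": 0,"wz": 0},
])

```text
time: 16.65
tool_pos: [517.9, -162.4, 204.2]
tcp_rot: [-180.0, -0.0, -0.0]
ft_force: [-3.2, -2.1, -0.8]
finger_gap: -0.1
```

Request:
arm_command([
  {"jaw": 1,"dx": 0.6,"dy": 0,"dz": 0,"wx": 0,"wy": 0,"wz": 0},
])

```text
time: 16.75
tool_pos: [518.5, -162.3, 204.2]
tcp_rot: [-180.0, -0.0, -0.0]
ft_force: [-1.6, -2.1, -2.1]
finger_gap: 0.1
```

Request:
arm_command([
  {"jaw": 1,"dx": 0.6,"dy": 0,"dz": 0,"wx": 0,"wy": 0,"wz": 0},
])

```text
time: 16.85
tool_pos: [519.0, -162.3, 204.3]
tcp_rot: [-180.0, -0.0, -0.0]
ft_force: [-3.9, -0.8, -0.7]
finger_gap: 0.3
```

```bash
python3 - <<'E'
from h import *
d=snap('wrist','w10'); go([0,0,0],0)
E
```

```text
t 16.9 pose [ 519.  -162.3  204.2] [-1.7999e+02  1.0000e-02 -0.0000e+00] F [-2.3 -1.5  0.2] gap -0.3
 d [-519.  -162.3  204.3] w [-0.0002  0.0002 -0.0001] rows 11.61739672211156
```

View pics/w10.png

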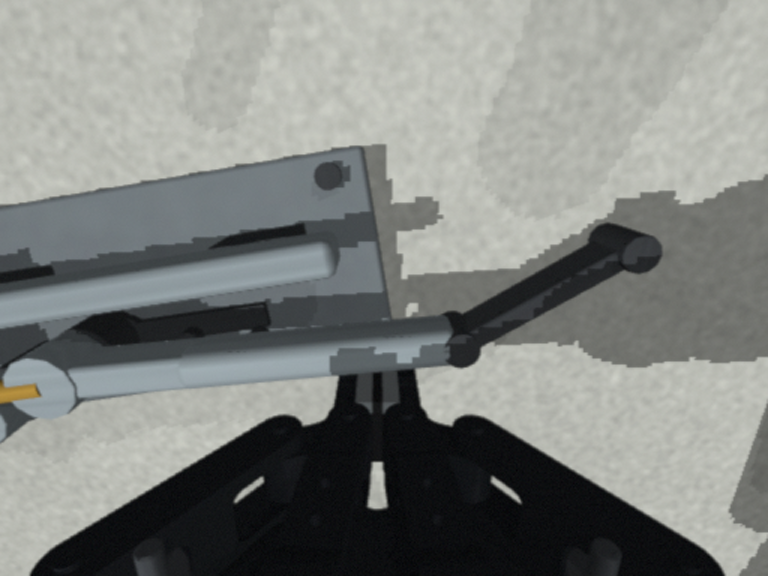

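The lever has swung out (tip at (640,250)) and the handle is nearly closed. I'll feel for the hard stop.

Request:
arm_command([
  {"jaw": 1,"dx": 0.6,"dy": 0,"dz": 0,"wx": 0,"wy": 0,"wz": 0},
])

```text
time: 17.0
tool_pos: [519.4, -162.3, 204.2]
tcp_rot: [-180.0, 0.0, -0.0]
ft_force: [-5.1, 0.2, 0.1]
finger_gap: -0.1
```

Request:
arm_command([
  {"jaw": 1,"dx": 0.6,"dy": 0,"dz": 0,"wx": 0,"wy": 0,"wz": 0},
])

```text
time: 17.1
tool_pos: [519.8, -162.4, 204.2]
tcp_rot: [-180.0, 0.1, -0.0]
ft_force: [-7.2, -1.2, 2.6]
finger_gap: 0.2
```

Request:
arm_command([
  {"jaw": 1,"dx": 0.6,"dy": 0,"dz": 0,"wx": 0,"wy": 0,"wz": 0},
])

```text
time: 17.2
tool_pos: [520.1, -162.4, 204.1]
tcp_rot: [-180.0, 0.1, -0.0]
ft_force: [-9.0, -0.5, 4.7]
finger_gap: -0.1
```

Request:
arm_command([
  {"jaw": 1,"dx": 0.6,"dy": 0,"dz": 0,"wx": 0,"wy": 0,"wz": 0},
])

```text
time: 17.3
tool_pos: [520.5, -162.4, 204.1]
tcp_rot: [-180.0, 0.2, -0.0]
ft_force: [-10.0, 0.2, 5.5]
finger_gap: -0.2
```

Request:
arm_command([
  {"jaw": 1,"dx": 0.5,"dy": 0,"dz": 0,"wx": 0,"wy": 0,"wz": 0},
  {"jaw": 1,"dx": 0.5,"dy": 0,"dz": 0,"wx": 0,"wy": 0,"wz": 0},
])

```text
time: 17.5
tool_pos: [520.8, -162.4, 204.1]
tcp_rot: [-180.0, 0.2, -0.0]
ft_force: [-11.6, -0.9, 6.8]
finger_gap: 0.1
```

Request:
arm_command([
  {"jaw": 1,"dx": 0.7,"dy": 0,"dz": 0,"wx": 0,"wy": 0,"wz": 0},
  {"jaw": 1,"dx": 0.7,"dy": 0,"dz": 0,"wx": 0,"wy": 0,"wz": 0},
])

```text
time: 17.7
tool_pos: [521.3, -162.4, 204.0]
tcp_rot: [-180.0, 0.3, -0.0]
ft_force: [-13.5, -0.6, 9.0]
finger_gap: 0.2
```

Request:
arm_command([
  {"jaw": 1,"dx": -1,"dy": 0,"dz": 0,"wx": 0,"wy": 0,"wz": 0},
  {"jaw": 1,"dx": -2,"dy": 0,"dz": 0,"wx": 0,"wy": 0,"wz": 0},
  {"jaw": 1,"dx": -4,"dy": 0,"dz": 0,"wx": 0,"wy": 0,"wz": 0},
  {"jaw": 1,"dx": -7,"dy": 0,"dz": 0,"wx": 0,"wy": 0,"wz": 0},
  {"jaw": 1,"dx": -12,"dy": 0,"dz": 0,"wx": 0,"wy": 0,"wz": 0},
  {"jaw": 1,"dx": -22,"dy": 0,"dz": 0,"wx": 0,"wy": 0,"wz": 0},
  {"jaw": 1,"dx": -35,"dy": 0,"dz": 0,"wx": 0,"wy": 0,"wz": 0},
  {"jaw": 1,"dx": -45,"dy": 0,"dz": 0,"wx": 0,"wy": 0,"wz": 0},
])

```text
time: 18.5
tool_pos: [476.4, -162.4, 204.2]
tcp_rot: [-180.0, 0.0, -0.0]
ft_force: [-0.7, -0.4, 0.1]
finger_gap: 0.0
```

```bash
python3 - <<'E'
from h import *
d=snap('wrist','w11'); go([0,0,0],0)
import pickle; pickle.dump(d,open('w11.pkl','wb'))
for t in ['handle','handle_push','lever','lever_tip']:
    for x in pinpoint('wrist',t)[:1]: print(t,np.round(x['pixel'],1),round(x['score'],2),np.round(atz(d,x['pixel'],45),1))
s=snap('scene','s11')
E
```

```text
t 18.55 pose [ 475.4 -162.3  203.8] [-1.7997e+02  1.0000e-01 -1.0000e-02] F [ 0.   0.4 -0.8] gap 0.1
 d [-475.1 -162.1  204.7] w [-0.0005  0.0017 -0.0002] rows 10.842314572967895
handle [ 20.9 169.6] 0.94 [525.7 -52.   45. ]
handle_push [255.4 160. ] 0.92 [ 530.5 -164.5   45. ]
lever [435.1  70.9] 0.56 [ 569.4 -241.4   45. ]
lever_tip [433.4  67.4] 0.58 [ 570.8 -240.3   45. ]
```

View pics/w11.png

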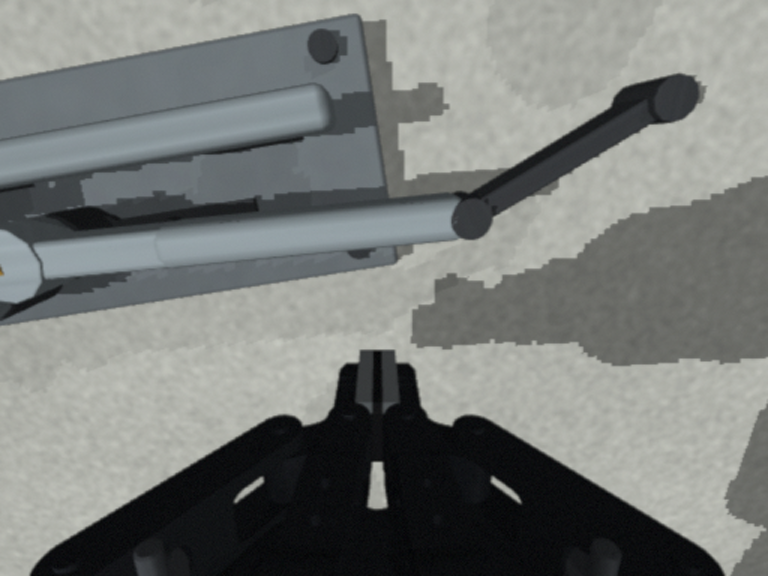

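View pics/s11.png

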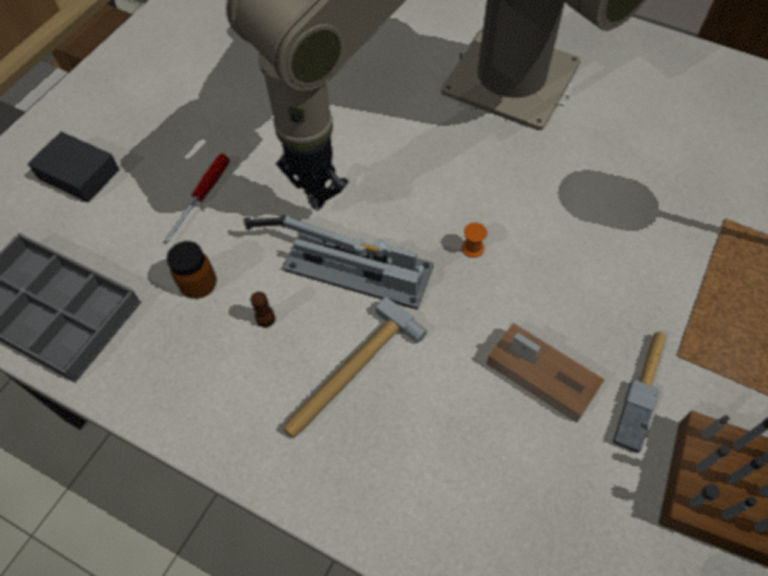

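The handle stays locked. I'll check the plate in the scene view.

```bash
python3 -c "
from h import *
im=cv2.imread('pics/s11.png')
cv2.imwrite('pics/c9.png',cv2.resize(im[200:320,270:450],None,fx=4.4,fy=4.4,interpolation=cv2.INTER_CUBIC))"
```

```text
(no output)
```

View pics/c9.png

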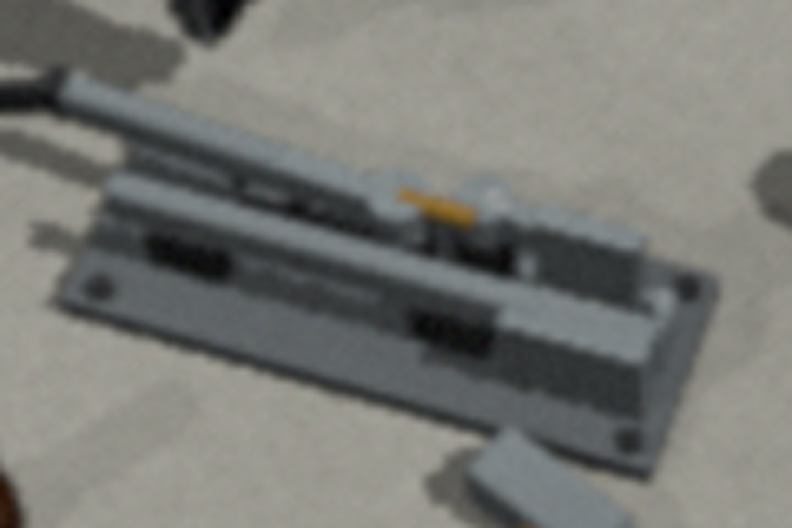

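The plate is the dark upright face at (585,255) in the crop, standing behind the fixed jaw with the pliers locked. The handle turned about 0.30 rad and the lever about 0.55 rad, both within the stated ranges. Now I go round to the +x side of the lever tip (570,−240).

Request:
arm_command([
  {"jaw": 1,"dx": 0,"dy": 0,"dz": -50,"wx": 0,"wy": 0,"wz": 0},
  {"jaw": 1,"dx": 0,"dy": 0,"dz": -100,"wx": 0,"wy": 0,"wz": 0},
  {"jaw": 1,"dx": 40,"dy": 25,"dz": -110,"wx": 0,"wy": 0,"wz": 0},
  {"jaw": 1,"dx": 80,"dy": 50,"dz": -110,"wx": 0,"wy": 0,"wz": 0},
  {"jaw": 1,"dx": 115,"dy": 75,"dz": -110,"wx": 0,"wy": 0,"wz": 0},
  {"jaw": 1,"dx": 127,"dy": 81,"dz": -110,"wx": 0,"wy": 0,"wz": 0},
  {"jaw": 1,"dx": 127,"dy": 81,"dz": -110,"wx": 0,"wy": 0,"wz": 0},
])

```text
time: 19.5
tool_pos: [605.9, -244.4, 313.5]
tcp_rot: [-180.0, 0.0, -0.0]
ft_force: [-0.3, 0.1, 0.4]
finger_gap: 0.1
```

```bash
python3 - <<'E'
from h import *
d=snap('wrist','w12')
for t in ['lever','lever_tip']:
    for x in pinpoint('wrist',t)[:1]: print(t,np.round(x['pixel'],1),round(x['score'],2),np.round(atz(d,x['pixel'],45),1))
go([602,-244,205],0)
E
```

```text
lever [193.4 257.5] 0.65 [ 537.1 -187.3   45. ]
lever_tip [248.2 231.2] 0.97 [ 566.2 -241.9   45. ]
t 19.65 pose [ 604.1 -243.   313.9] [-1.7997e+02  5.0000e-02  1.0000e-02] F [ 0.  -0.5 -0. ] gap -0.0
 d [ -2.    1.  108.9] w [-0.0006  0.0009  0.0001] rows 2.178199231998507
```

View pics/w12.png

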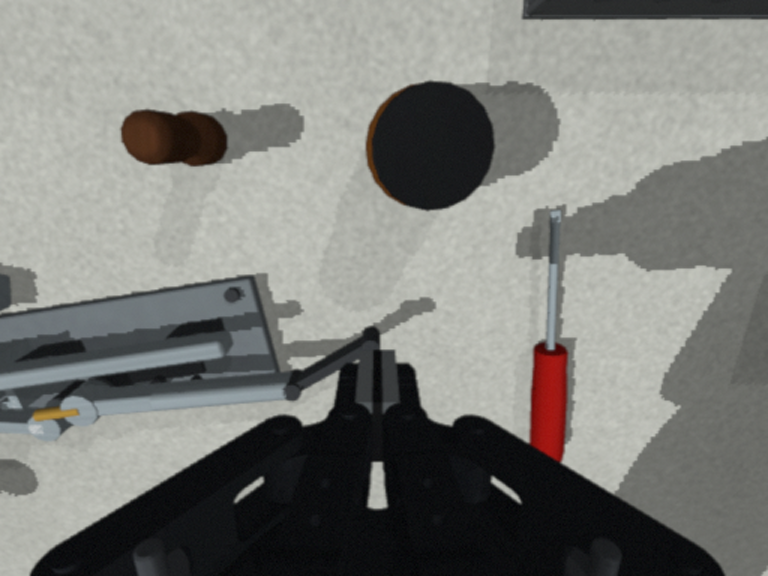

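Request:
arm_command([
  {"jaw": 1,"dx": -2,"dy": 1,"dz": 45,"wx": 0,"wy": 0,"wz": 0},
  {"jaw": 1,"dx": -2,"dy": 1,"dz": 85,"wx": 0,"wy": 0,"wz": 0},
  {"jaw": 1,"dx": -2,"dy": 1,"dz": 104,"wx": 0,"wy": 0,"wz": 0},
  {"jaw": 1,"dx": -2,"dy": 1,"dz": 108,"wx": 0,"wy": 0,"wz": 0},
  {"jaw": 1,"dx": -5,"dy": 1,"dz": 108,"wx": 0,"wy": 0,"wz": 0},
  {"jaw": 1,"dx": -8,"dy": 1,"dz": 108,"wx": 0,"wy": 0,"wz": 0},
  {"jaw": 1,"dx": -10,"dy": 1,"dz": 108,"wx": 0,"wy": 0,"wz": 0},
])

```text
time: 20.35
tool_pos: [595.0, -244.9, 208.8]
tcp_rot: [179.9, -0.2, -0.0]
ft_force: [-0.5, 0.8, -0.3]
finger_gap: -0.0
```

Request:
arm_command([
  {"jaw": 1,"dx": -2,"dy": 0,"dz": 0,"wx": 0,"wy": 0,"wz": 0},
  {"jaw": 1,"dx": -4,"dy": 0,"dz": 0,"wx": 0,"wy": 0,"wz": 0},
  {"jaw": 1,"dx": -6,"dy": 0,"dz": 0,"wx": 0,"wy": 0,"wz": 0},
])

```text
time: 20.65
tool_pos: [588.5, -244.6, 206.8]
tcp_rot: [180.0, -0.0, -0.0]
ft_force: [0.8, -0.1, -0.1]
finger_gap: -0.1
```

```bash
python3 - <<'E'
from h import *
d=snap('wrist','w13');go([602,-244,205],0)
E
```

```text
t 20.7 pose [ 588.2 -244.6  206.5] [ 1.7999e+02 -0.0000e+00 -2.0000e-02] F [ 0.3  0.3 -0.8] gap -0.1
 d [13.8 -0.6  1.5] w [ 0.0001 -0.0001 -0.0003] rows 0.2780432080718677
```

View pics/w13.png

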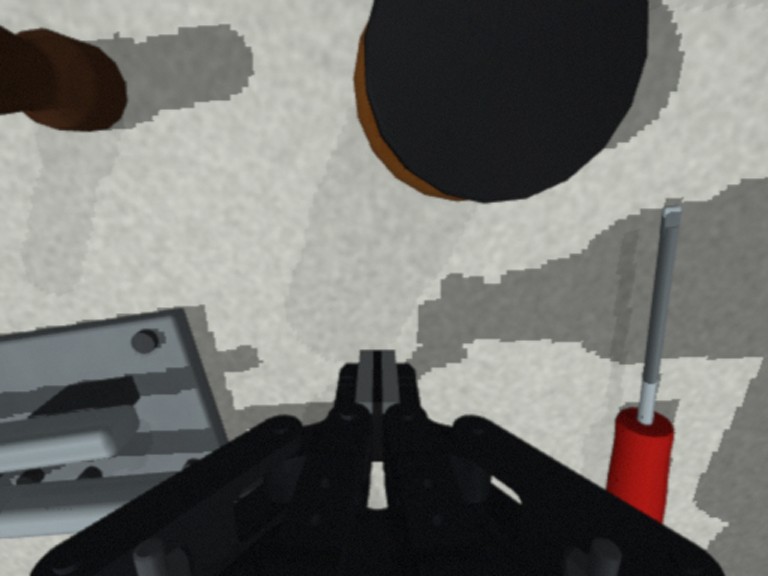

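The lever tip is hidden behind the fingers at (377,370), and nothing else is in the way. I'll push towards −x in small steps.

Request:
arm_command([
  {"jaw": 1,"dx": -1.5,"dy": 0,"dz": 0,"wx": 0,"wy": 0,"wz": 0},
  {"jaw": 1,"dx": -3,"dy": 0,"dz": 0,"wx": 0,"wy": 0,"wz": 0},
  {"jaw": 1,"dx": -4.5,"dy": 0,"dz": 0,"wx": 0,"wy": 0,"wz": 0},
])

```text
time: 21.0
tool_pos: [584.1, -244.7, 206.5]
tcp_rot: [180.0, -0.0, -0.0]
ft_force: [2.6, -1.2, -0.9]
finger_gap: -0.1
```

Request:
arm_command([
  {"jaw": 1,"dx": -1.5,"dy": 0,"dz": 0,"wx": 0,"wy": 0,"wz": 0},
  {"jaw": 1,"dx": -3,"dy": 0,"dz": 0,"wx": 0,"wy": 0,"wz": 0},
  {"jaw": 1,"dx": -4.5,"dy": 0,"dz": 0,"wx": 0,"wy": 0,"wz": 0},
])

```text
time: 21.3
tool_pos: [579.4, -244.5, 206.3]
tcp_rot: [-180.0, 0.0, -0.0]
ft_force: [1.5, -1.2, 0.3]
finger_gap: -0.0
```

Request:
arm_command([
  {"jaw": 1,"dx": -1.5,"dy": 0,"dz": 0,"wx": 0,"wy": 0,"wz": 0},
  {"jaw": 1,"dx": -3,"dy": 0,"dz": 0,"wx": 0,"wy": 0,"wz": 0},
])

```text
time: 21.5
tool_pos: [576.3, -244.4, 206.2]
tcp_rot: [-180.0, 0.0, -0.0]
ft_force: [1.1, -0.4, -0.2]
finger_gap: -0.3
```

Request:
arm_command([
  {"jaw": 1,"dx": -1.5,"dy": 0,"dz": 0,"wx": 0,"wy": 0,"wz": 0},
  {"jaw": 1,"dx": -3,"dy": 0,"dz": 0,"wx": 0,"wy": 0,"wz": 0},
  {"jaw": 1,"dx": -4.5,"dy": 0,"dz": 0,"wx": 0,"wy": 0,"wz": 0},
])

```text
time: 21.8
tool_pos: [571.8, -244.4, 206.2]
tcp_rot: [-180.0, 0.0, -0.0]
ft_force: [0.2, 0.1, -0.4]
finger_gap: -0.1
```

Request:
arm_command([
  {"jaw": 1,"dx": -1.5,"dy": 0,"dz": 0,"wx": 0,"wy": 0,"wz": 0},
  {"jaw": 1,"dx": -3,"dy": 0,"dz": 0,"wx": 0,"wy": 0,"wz": 0},
  {"jaw": 1,"dx": -4.5,"dy": 0,"dz": 0,"wx": 0,"wy": 0,"wz": 0},
])

```text
time: 22.1
tool_pos: [567.3, -244.4, 206.2]
tcp_rot: [-180.0, 0.0, -0.0]
ft_force: [0.4, -0.7, 0.8]
finger_gap: -0.2
```

```bash
python3 - <<'E'
from h import *
d=snap('scene','s14');go([602,-244,205],0)
im=cv2.imread('pics/s14.png')
cv2.imwrite('pics/c10.png',cv2.resize(im[150:320,230:450],None,fx=3.5,fy=3.5,interpolation=cv2.INTER_CUBIC))
E
```

```text
t 22.15 pose [ 567.1 -244.4  206.1] [-1.7999e+02  3.0000e-02 -1.0000e-02] F [ 0.   0.1 -0. ] gap 0.2
 d [34.9 -0.4  1.1] w [-0.0003  0.0006 -0.0002] rows 0.6980229359217057
```

View pics/c10.png

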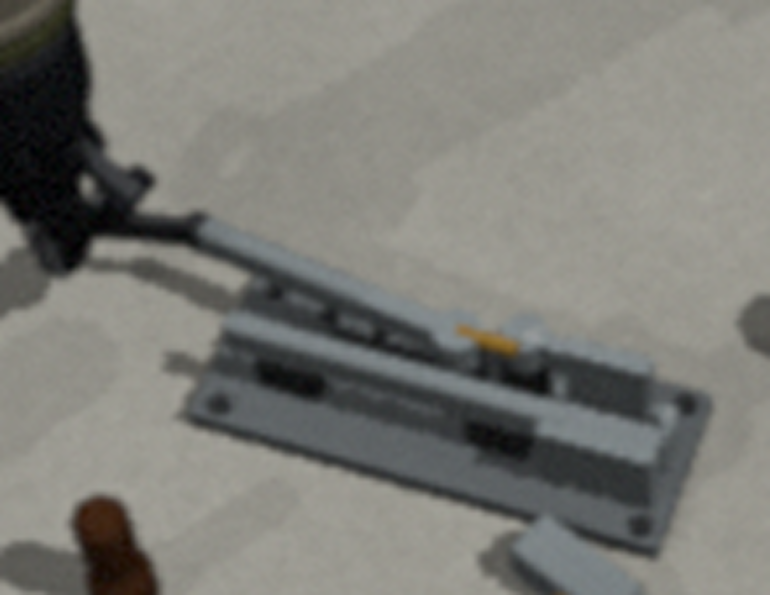

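Request:
arm_command([
  {"jaw": 1,"dx": -2,"dy": 0,"dz": 0,"wx": 0,"wy": 0,"wz": 0},
  {"jaw": 1,"dx": -4,"dy": 0,"dz": 0,"wx": 0,"wy": 0,"wz": 0},
  {"jaw": 1,"dx": -6,"dy": 0,"dz": 0,"wx": 0,"wy": 0,"wz": 0},
])

```text
time: 22.45
tool_pos: [561.3, -244.5, 206.2]
tcp_rot: [-180.0, 0.0, -0.0]
ft_force: [-0.8, 0.1, -0.1]
finger_gap: 0.0
```

```bash
python3 - <<'E'
from h import *
d=snap('wrist','w15');go([602,-244,205],0)
E
```

```text
t 22.5 pose [ 561.1 -244.5  206.2] [-1.7999e+02  2.0000e-02 -1.0000e-02] F [-0.9  0.1  0. ] gap -0.0
 d [40.9 -0.5  1.2] w [-0.0001  0.0004 -0.0002] rows 0.8187413357788652
```

View pics/w15.png

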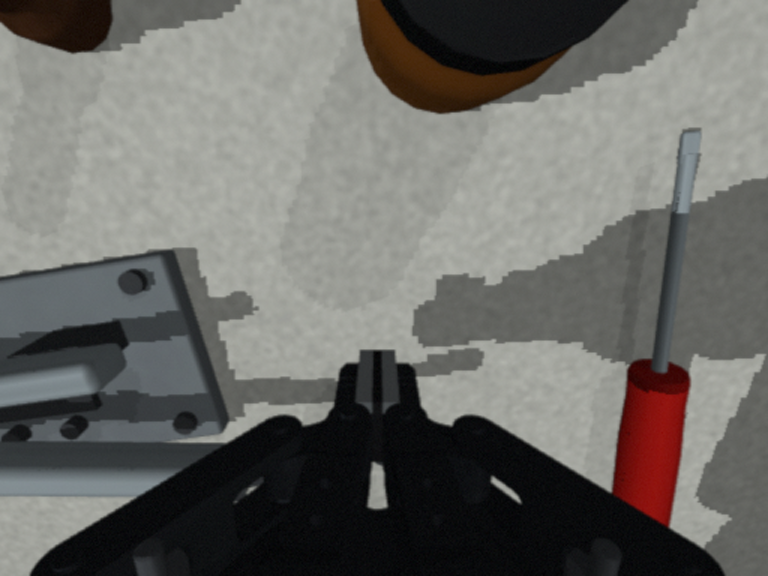

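The gap between the handles has widened, so the pliers appear to have opened. I'll back off and look.

Request:
arm_command([
  {"jaw": 1,"dx": 10,"dy": 0,"dz": 0,"wx": 0,"wy": 0,"wz": 0},
  {"jaw": 1,"dx": 25,"dy": 0,"dz": 0,"wx": 0,"wy": 0,"wz": 0},
  {"jaw": 1,"dx": 30,"dy": 0,"dz": -30,"wx": 0,"wy": 0,"wz": 0},
  {"jaw": 1,"dx": 30,"dy": 0,"dz": -75,"wx": 0,"wy": 0,"wz": 0},
  {"jaw": 1,"dx": 30,"dy": 0,"dz": -120,"wx": 0,"wy": 0,"wz": 0},
  {"jaw": 1,"dx": 30,"dy": 0,"dz": -140,"wx": 0,"wy": 0,"wz": 0},
  {"jaw": 1,"dx": 30,"dy": 0,"dz": -140,"wx": 0,"wy": 0,"wz": 0},
])

```text
time: 23.2
tool_pos: [593.4, -245.1, 352.1]
tcp_rot: [179.8, -0.5, 0.0]
ft_force: [1.1, 0.1, -0.1]
finger_gap: 0.2
```

```bash
python3 - <<'E'
from h import *
d=snap('wrist','w16');
for t in ['handle','handle_push','lever','lever_tip']:
    for x in pinpoint('wrist',t)[:1]: print(t,np.round(x['pixel'],1),round(x['score'],2),np.round(atz(d,x['pixel'],45),1))
go([520,20,350],99.6)
E
```

```text
handle [ 79.5 239.7] 0.89 [526.3 -53.9  45. ]
handle_push [180.2 256.8] 0.91 [ 504.1 -165.1   45. ]
lever [201.7 255.4] 0.72 [ 505.9 -189.9   45. ]
t 23.45 pose [ 591.1 -244.2  343.9] [-1.7991e+02  1.8000e-01 -1.0000e-02] F [-0.3 -0.3  0.4] gap -0.0
 d [ -71.2 -264.2   -5.4] w [-4.0000e-03  9.0000e-04 -1.7385e+00] rows 11.59607771479139
```

View pics/w16.png

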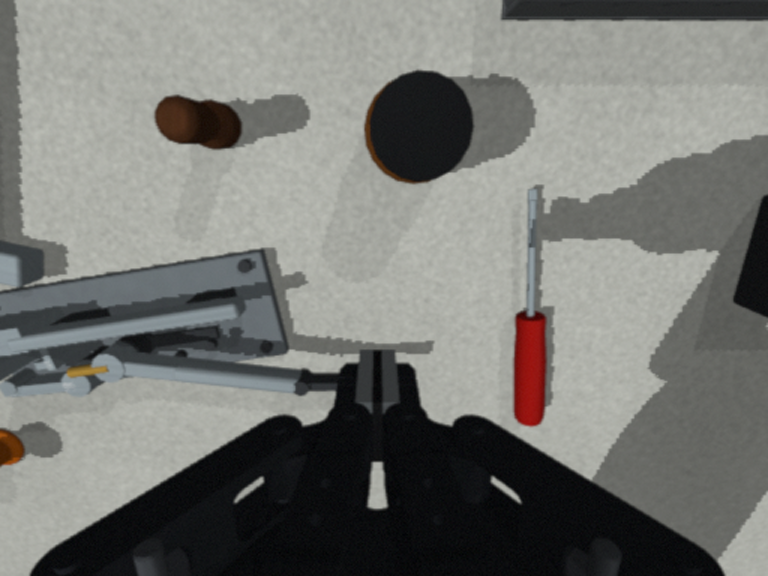

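Request:
arm_command([
  {"jaw": 1,"dx": -71,"dy": -264,"dz": -5,"wx": 0,"wy": 0,"wz": -1.738},
  {"jaw": 1,"dx": -71,"dy": -264,"dz": -5,"wx": 0,"wy": 0,"wz": -1.738},
  {"jaw": 1,"dx": -71,"dy": -264,"dz": -5,"wx": 0,"wy": 0,"wz": -1.738},
  {"jaw": 1,"dx": -71,"dy": -264,"dz": -5,"wx": 0,"wy": 0,"wz": -1.738},
  {"jaw": 1,"dx": -71,"dy": -264,"dz": -5,"wx": 0,"wy": 0,"wz": -1.738},
  {"jaw": 1,"dx": -71,"dy": -264,"dz": -5,"wx": 0,"wy": 0,"wz": -1.738},
  {"jaw": 1,"dx": -71,"dy": -264,"dz": -5,"wx": 0,"wy": 0,"wz": -1.738},
  {"jaw": 1,"dx": -71,"dy": -264,"dz": -5,"wx": 0,"wy": 0,"wz": -1.738},
  {"jaw": 1,"dx": -71,"dy": -264,"dz": -5,"wx": 0,"wy": 0,"wz": -1.738},
  {"jaw": 1,"dx": -71,"dy": -264,"dz": -5,"wx": 0,"wy": 0,"wz": -1.738},
  {"jaw": 1,"dx": -71,"dy": -264,"dz": -5,"wx": 0,"wy": 0,"wz": -1.738},
  {"jaw": 1,"dx": -71,"dy": -264,"dz": -5,"wx": 0,"wy": 0,"wz": -1.738},
])

```text
time: 24.65
tool_pos: [520.1, 19.6, 349.6]
tcp_rot: [-179.8, -0.0, 99.9]
ft_force: [0.5, -1.0, -0.6]
finger_gap: 0.0
```

```bash
python3 - <<'E'
from h import *
d=snap('wrist','w17')
import pickle; pickle.dump(d,open('w17.pkl','wb'))
im=cv2.imread('pics/w17.png')
cv2.imwrite('pics/c11.png',cv2.resize(im[205:405,285:465],None,fx=3,fy=3,interpolation=cv2.INTER_CUBIC))
im=cv2.imread('pics/w7.png')
cv2.imwrite('pics/c12.png',cv2.resize(im[205:405,285:465],None,fx=3,fy=3,interpolation=cv2.INTER_CUBIC))
go([520,20,350],99.6)
E
```

```text
t 24.7 pose [520.1  19.6 349.6] [-1.7984e+02 -4.0000e-02  1.0011e+02] F [ 0.4 -0.3 -0.2] gap -0.0
 d [ 0.4 -0.  -0.4] w [-0.0029 -0.0007  0.0089] rows 0.06239710012445086
```

View pics/c11.png

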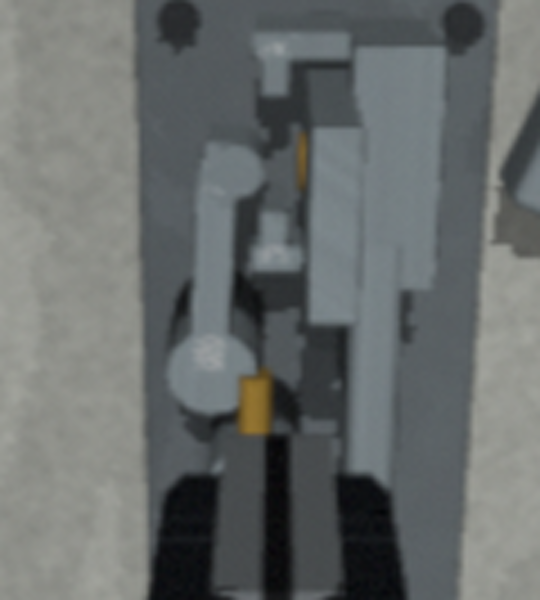

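View pics/c12.png

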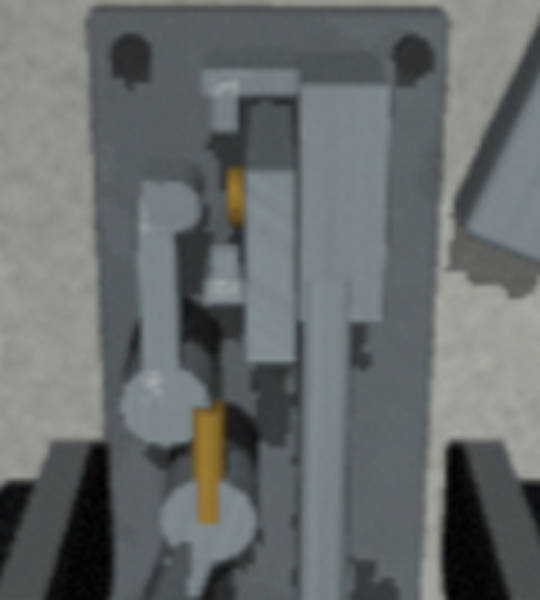

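```bash
python3 - <<'E'
from h import *
import pickle
f=lambda x,y:((x/3+285+.5)/1.5-.5,(y/3+205+.5)/1.5-.5)
f5=lambda x,y:((x/4+320+.5)/1.5-.5,(y/4+175+.5)/1.5-.5)
def m(n,F,nose,piv):
    d=pickle.load(open(n+'.pkl','rb'))
    a=atz(d,F(*nose),54);b=atz(d,F(*piv),54);v=a-b
    print(n,a[:2].round(1),b[:2].round(1),np.linalg.norm(v).round(1),99.6-np.degrees(np.arctan2(v[1],v[0])).round(2))
m('w7',f,(172,207),(164,406));m('w17',f,(235,170),(212,372))
m('w3',f5,(172,290),(148,560))
d=snap('wrist','w18')
print([ (x['pixel'],x['score']) for x in pinpoint('wrist','jaw')[:1]], [(np.round(atz(d,x['pixel'],12),1),round(x['score'],2)) for x in pinpoint('wrist','plate')[:1]])
E
```

```text
w7 [505.4  27.3] [510.4 -21.8] 49.4 3.7299999999999898
w17 [508.   27.8] [510.6 -21.5] 49.3 6.519999999999996
w3 [506.9  27.8] [510.6 -20.3] 48.2 5.269999999999996Traceback (most recent call last):
  File "<stdin>", line 12, in <module>
ValueError: it knows: awl, brush, handle, handle_push, jar, lever, lever_tip, mallet, nest, plain, plate, press, slicker, spool, stand
```

Request:
arm_command([
  {"jaw": 1,"dx": 50,"dy": 0,"dz": 0,"wx": 0,"wy": 0,"wz": 0},
  {"jaw": 1,"dx": 100,"dy": 0,"dz": 0,"wx": 0,"wy": 0,"wz": 0},
  {"jaw": 1,"dx": 150,"dy": 0,"dz": 0,"wx": 0,"wy": 0,"wz": 0},
  {"jaw": 1,"dx": 200,"dy": 0,"dz": 0,"wx": 0,"wy": 0,"wz": 0},
  {"jaw": 1,"dx": 240,"dy": 0,"dz": 0,"wx": 0,"wy": 0,"wz": 0},
  {"jaw": 1,"dx": 240,"dy": 0,"dz": 0,"wx": 0,"wy": 0,"wz": 0},
])

```text
time: 25.35
tool_pos: [479.0, 260.4, 350.3]
tcp_rot: [-179.9, -0.1, 99.7]
ft_force: [-0.1, -1.0, -0.0]
finger_gap: -0.1
```

```bash
python3 - <<'E'
from h import *
d=snap('top','t19');s=snap('scene','s19')
for t in ['handle','handle_push','lever','lever_tip','plate']:
    rs=[]
    for c,D in(('top',d),('scene',s)):
        for x in pinpoint(c,t)[:1]: print(t,c,np.round(x['pixel'],1),round(x['score'],2),np.round(atz(D,x['pixel'],45 if t!='plate' else 12),1))
print(sense()['time'])
a=cv2.imread('pics/t19.png')[240:350,330:560];b=cv2.imread('pics/s19.png')[160:320,250:450]
cv2.imwrite('pics/c13.png',cv2.resize(a,None,fx=3.4,fy=3.4,interpolation=cv2.INTER_CUBIC))
cv2.imwrite('pics/c14.png',cv2.resize(b,None,fx=3.7,fy=3.7,interpolation=cv2.INTER_CUBIC))
E
```

```text
handle top [282.2 203.6] 0.72 [520.9 -52.1  45. ]
handle_push top [318.6 208.6] 0.66 [ 505.5 -156.5   45. ]
handle_push scene [206.5 142.7] 0.64 [ 507.2 -157.2   45. ]
lever top [328.5 206.3] 0.52 [ 511.8 -185.    45. ]
lever scene [198.9 135.1] 0.72 [ 495.7 -186.9   45. ]
lever_tip top [113.2 204.6] 0.66 [523.  433.8  45. ]
lever_tip scene [176.6 128.8] 0.48 [ 505.1 -248.3   45. ]
plate top [253.9 200.5] 0.47 [531.8  29.4  12. ]
plate scene [268.2 185.3] 0.8 [528.4  29.3  12. ]
25.95
```

View pics/c13.png

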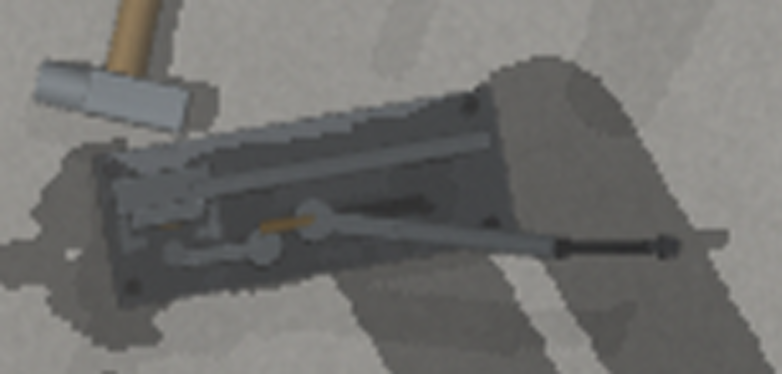

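View pics/c14.png

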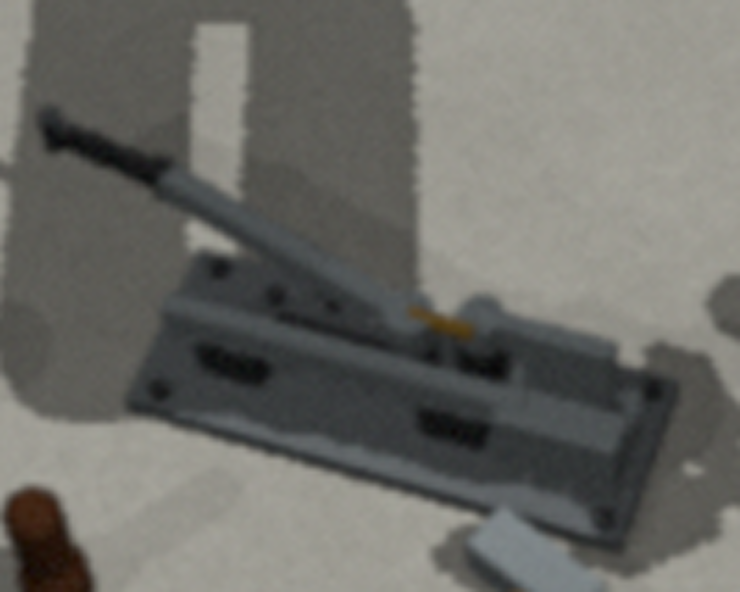

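```bash
python3 - <<'E'
from h import *
go([0,0,0],0); print(hand_in())
E
```

```text
t 25.95 pose [480.9 255.7 351.4] [179.99  -0.    99.51] F [-0.5 -0.1  0.3] gap 0.1
 d [-172.7 -516.6  351.3] w [ 1.0000e-04 -2.0000e-04  1.7367e+00] rows 12.962586263763782
the job is handed in; nothing more can be done
None
```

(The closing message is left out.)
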